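# Make up two reagent kits from the bench stock

## Robot

A 6-joint arm with a two-finger parallel gripper is mounted at the origin on the work surface. World frame = base frame: x ahead of the robot, y to its left, z up, the work surface at z = 0. Lengths are in m, angles in rad, forces in N, time in s.
With the tool pointing down it reaches from about 0.25 to 0.725 m from the base axis. Payload 4 kg.
Tool frame: the origin (TCP) lies on the centre line of the jaws, within the pads' length; the fingertips stand 19 mm ahead of it and the grasp point (between the pads) is the TCP; z points along the fingers, y is the direction in which the jaws open and shut (so a half turn about z gives the same grasp; the last joint's range is limited). The gripper opens to 85 mm and grips with 20 to 120 N. Pads are 22 mm wide; open, the fingers measure 114 mm over their backs; the gripper's body (76 mm by 85 mm) begins 54 mm behind the grasp point. The pads swing forward as they close: fully open they stand 13 mm farther back than shut.
Start: joints at [-1.144, 0.241, 0.005, 1.335, 0, 1.571], TCP at [0.207, -0.455, 0.25] pointing down, gripper open.
Joint ranges: [-2.72, 2.72], [-1.05, 1.87], [-1.09, 1.28], [-1.99, 2.15], [-1.42, 1.44], [-3.14, 3.14]. Speed limits (rad/s): [2.79, 2.79, 3.14, 3.14, 3.14, 3.14].

## Interface

Orientations are given as a unit quaternion [x, y, z, w].
In Python, from workcell import bot gives the robot as it stands. The module is installed in compiled form; this text tells all that it offers.
- The arm moves only by the shell command python3 -m handwheel 'ROWS' [OPENING]. ROWS is JSON, a list of rows, each an object of numbers: "dx", "dy", "dz": the shift along the tool's x, y, z as a fraction of full scale; "ax", "ay", "az": the turn, a rotation vector about the tool's x, y, z as a fraction of full scale. In form: [{"dx": .., "dy": .., "dz": .., "ax": .., "ay": .., "az": ..}, ...]. A call has 1 to 12 rows; each row shifts and turns the commanded pose from where the row before left it, along the tool's axes as they then stand; what a row does not reach is not made up. Full scale, the value 1, is 2.5 cm for a shift and 0.15 rad for a turn. A row lasts 1/10 s, in which the tool goes at most 50 mm and 8.59 degrees, less where a joint would pass 70% of its speed; a pose out of reach is approached as far as the arm can. A call with a number of a shift or a turn outside -1 to 1 is refused whole. A call with a gripper value outside its range is refused whole. OPENING is the gripper's target within -1 to 1 (fully open at 1, half-way at 0, shut at -1), set as the call begins (- or left out, the last holds). The fingers move at their own pace and stop on an object; the grip force is fixed at half the most. Time passes only in rows, so rows that do not move let the fingers close. It gives the time, the measured TCP pose, the force and the opening at its end, in the units of the state.
- bot.get_obs(): the state, without advancing time (a new reading comes with each control period).
- bot.camera(name): name is "side" or "top" or "wrist"; returns a dict with "img" (480x640x3 uint8, red, green, blue), "intrinsics" (3x3 intrinsics, pixels), "eye" and "rotation" of the camera in the world. Camera axes: x right, y down, z forward; pixel columns grow to the right and rows downward; lengths in m; the calibration is good to about 2 mm. A picture is of the moment at which its call begins. There is no depth.
- bot.job_done(): hands the job in, once; it reports no verdict.
Trained networks look in a picture, given as the dict that the camera call returned (one of the last four; its "shot" number tells which), for a name from the list of things; names that differ only in an ending like _2 or _b are one class to them, and where a whole thing is asked for, a point or a joint stands for the part that bears it (a point fixed in the world has none). Each returns a list of dicts, best first, with "confidence" (0 to 1); they miss things now and then, are a little off and sometimes report something else, mostly with a low value. They report only what shows in the picture. A call takes as long as a camera call. They do not tell look-alikes from the thing itself.
- bot.trace(thing, picture): "region" (480x640 bool, what is visible of it) and "rect" ([centre column, centre row, width, height] in pixels, round what is visible of it).
The state is a dict: "clock": time; "joint_pos": joint angles; "joint_vel": joint speeds; "tau": joint torques, N m; "eef_pos": TCP position; "tool_rot": TCP orientation; "ft_force": force on the tool from outside, world axes, zero at the start; "ft_torque": the same for the moment, N m; "grip_width": finger opening in m.
Only numpy, scipy, OpenCV 4.12 (cv2) and the standard library are available. Lean on these libraries where they do the work, as an engineer would, in place of code of your own. Each camera call takes 0.05 s, during which the arm holds its last target.

## Task

Make up two kits from the bottles standing on the bench. Into the red tray put the amber dropper bottle with the red bulb, on the cork pad, and the white bottle with the blue cap, in the bare compartment; into the blue tray put the green glass bottle, on the cork pad, and the white jar with the yellow lid, in the bare compartment. All four must stand upright flat on the floor of their compartments; do not knock any bottle over, and leave the three other bottles and jars where they stand.

Things in the scene. Friction and masses are not known exactly. Their poses are not given: they have to be found in the camera images.
- dropper_bottle: Amber glass dropper bottle with white label band, black collar and red rubber bulb on top. Stands upright on the bench; origin: centre of its underside, z up; round, so its yaw means nothing. Body 36 mm diameter up to 66 mm high, collar 24 mm diameter from 74 to 83 mm, bulb 20 mm diameter up to 98 mm; about 0.11 kg. Grip the body. Goes to the cork pad of the red tray.
- blue_cap_bottle: White plastic bottle with a blue cap. Stands upright on the bench; origin: centre of its underside, z up; round, so its yaw means nothing. Body 40 mm diameter up to 68 mm high, tapering above; cap 31 mm diameter from 78 to 98 mm; about 0.12 kg. Grip the body. Goes to the bare compartment of the red tray.
- green_glass_bottle: Green glass bottle with a white label band and a flat green glass stopper (fast). Stands upright on the bench; origin: centre of its underside, z up; round, so its yaw means nothing. Body 42 mm diameter up to 66 mm high, tapering above; stopper 28 mm diameter, top at 98 mm; about 0.15 kg. Grip the body. Goes to the cork pad of the blue tray.
- yellow_lid_jar: Squat white plastic jar with a yellow lid. Stands upright on the bench; origin: centre of its underside, z up; round, so its yaw means nothing. 47 mm diameter up to 62 mm, lid 48 mm diameter from 62 to 78 mm high; about 0.13 kg. Goes to the bare compartment of the blue tray.
- red_lid_jar: Not wanted, leave standing: squat white plastic jar with a red lid. Stands upright on the bench; origin: centre of its underside, z up; round, so its yaw means nothing. 48 mm diameter, 78 mm high.
- amber_screw_bottle: Not wanted, leave standing: amber glass bottle with a white screw cap and no bulb. Stands upright on the bench; origin: centre of its underside, z up; round, so its yaw means nothing. 36 mm diameter, 92 mm high.
- orange_cap_bottle: Not wanted, leave standing: white plastic bottle with an orange cap. Stands upright on the bench; origin: centre of its underside, z up; round, so its yaw means nothing. 40 mm diameter, 98 mm high.
- red_tray: Loose red plastic tray, 157 mm long (its y), 80 mm wide (its x), 25 mm high, 0.5 kg, any yaw. Origin: centre of its underside. Walls and floor 3 mm thick. A cross wall at y = 0 makes two open compartments, 74 x 74 mm inside, centred at y = +38 mm (pale brown cork pad 3 mm thick: standing surface at z = 6 mm) and y = -38 mm (bare floor: standing surface at z = 3 mm).
- blue_tray: Loose blue plastic tray, 157 mm long (its y), 80 mm wide (its x), 25 mm high, 0.5 kg, any yaw. Origin: centre of its underside. Walls and floor 3 mm thick. A cross wall at y = 0 makes two open compartments, 74 x 74 mm inside, centred at y = +38 mm (pale brown cork pad 3 mm thick: standing surface at z = 6 mm) and y = -38 mm (bare floor: standing surface at z = 3 mm).
Things that resemble listed ones, but are neither listed nor needed, are in the scene too. Leave any purple look-alike of the orange_cap_bottle alone.

How it is judged:
At the end, for the whole second after the job is handed in: All four stand in their named compartments (axis inside its walls, base within 10 mm of the tray underside level, lean under 0.12 rad), at rest; trays flat (0.08 rad, under 8 mm up), at rest; the three unwanted upright (0.12 rad), at rest, under 30 mm from their starts (x of dropper_bottle in the frame of red_tray between -0.034 and 0.034 m and y of dropper_bottle in the frame of red_tray between 0.004 and 0.073 m and z of dropper_bottle in the frame of red_tray between -0.001 and 0.01 m and angle between each of dropper_bottle, blue_cap_bottle, green_glass_bottle, yellow_lid_jar, red_lid_jar, amber_screw_bottle, orange_cap_bottle's own z axis and vertical below 0.12 rad and linear speed of each of dropper_bottle, blue_cap_bottle, green_glass_bottle, yellow_lid_jar, red_lid_jar, amber_screw_bottle, orange_cap_bottle, red_tray, blue_tray below 0.02 m/s and angular speed of each of dropper_bottle, blue_cap_bottle, green_glass_bottle, yellow_lid_jar below 0.3 rad/s and x of blue_cap_bottle in the frame of red_tray between -0.034 and 0.034 m and y of blue_cap_bottle in the frame of red_tray between -0.073 and -0.004 m and z of blue_cap_bottle in the frame of red_tray between -0.001 and 0.01 m and x of green_glass_bottle in the frame of blue_tray between -0.034 and 0.034 m and y of green_glass_bottle in the frame of blue_tray between 0.004 and 0.073 m and z of green_glass_bottle in the frame of blue_tray between -0.001 and 0.01 m and x of yellow_lid_jar in the frame of blue_tray between -0.034 and 0.034 m and y of yellow_lid_jar in the frame of blue_tray between -0.073 and -0.004 m and z of yellow_lid_jar in the frame of blue_tray between -0.001 and 0.01 m and distance of each of red_lid_jar, amber_screw_bottle, orange_cap_bottle from where it was at the start of the episode below 0.03 m and angle between each of red_tray, blue_tray's own z axis and vertical below 0.08 rad and height (world z) of each of red_tray, blue_tray below 0.008 m); the robot touches nothing.
It fails at once if a bottle or jar is knocked over (leans more than 1 rad) (angle between any of dropper_bottle, blue_cap_bottle, green_glass_bottle, yellow_lid_jar, red_lid_jar, amber_screw_bottle, orange_cap_bottle's own z axis and vertical above 1 rad).
It fails at once if one of the three unwanted bottles or jars is moved more than 30 mm (distance of any of red_lid_jar, amber_screw_bottle, orange_cap_bottle from where it was at the start of the episode above 0.03 m).
It also fails if it takes over 112 s, if anything falls off the work surface, if the arm or the gripper's body presses on something with over 40 N, if the wrist force passes 120 N, or if a joint passes its speed limit or range.

## Working session

There is one attempt and no reset: what is moved stays moved. The work goes in short steps, Python scripts to look and compute and a shell command to move; the robot and the scene stay as the last step left them, time stands still between calls to the robot, and variables do not carry over. Pictures are saved under pics/ and viewed, and the job is handed in when it is done.

```bash
mkdir -p pics; ls; python3 - <<'E'
from workcell import bot
import cv2,pickle
o=bot.get_obs();print({k:(v if not hasattr(v,'round') else v.round(3)) for k,v in o.items()})
for n in ("top","side","wrist"):
    c=bot.camera(n);cv2.imwrite(f"pics/{n}0.png",c["img"][:,:,::-1]);pickle.dump(c,open(f"{n}0.pkl","wb"))
    print(n,c["eye"],c["rotation"],c["intrinsics"])
E
```

```text
pics
{'clock': 0.0, 'joint_pos': array([-1.144,  0.241,  0.004,  1.335, -0.   ,  1.571]), 'joint_vel': array([-0.   ,  0.001,  0.001, -0.002, -0.   ,  0.001]), 'tau': array([ 0.0000e+00, -3.7232e+01,  2.5241e+01,  1.7000e-02, -0.0000e+00,
        0.0000e+00]), 'eef_pos': array([ 0.207, -0.455,  0.249]), 'tool_rot': array([ 0.977,  0.212, -0.   , -0.001]), 'ft_force': array([ 0.446, -1.126, -0.559]), 'ft_torque': array([-0.006, -0.079,  0.018]), 'grip_width': 0.08493075484784145}
top [0.40885285 0.00724109 1.06921978] [-0.70272941  0.70819655 -0.05582338  0.03889431] [[488.13304291   0.         315.31405895]
 [  0.         488.13304291 235.88825988]
 [  0.           0.           1.        ]]
side [0.10689198 0.53435988 0.85540853] [-0.33470668  0.876054   -0.3244736   0.1233601 ] [[581.70894534   0.         318.1037318 ]
 [  0.         581.70894534 239.81005077]
 [  0.           0.           1.        ]]
wrist [ 0.27521578 -0.42479728  0.37237037] [ 0.83131096 -0.53569517 -0.08127359  0.12388452] [[424.67561482   0.         322.42076913]
 [  0.         424.67561482 240.44951878]
 [  0.           0.           1.        ]]
```

View pics/top0.png

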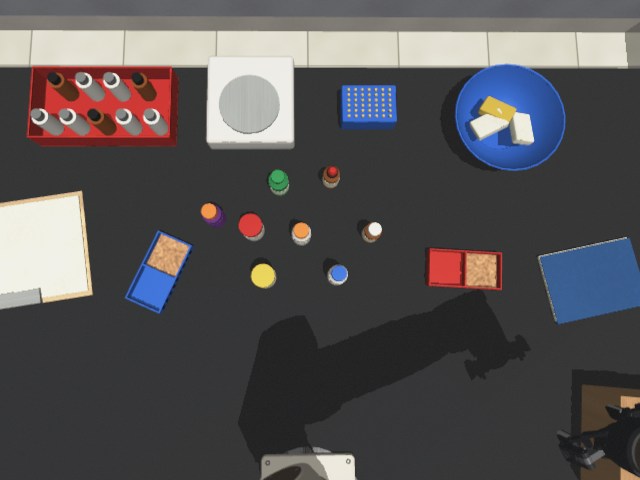

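View pics/side0.png

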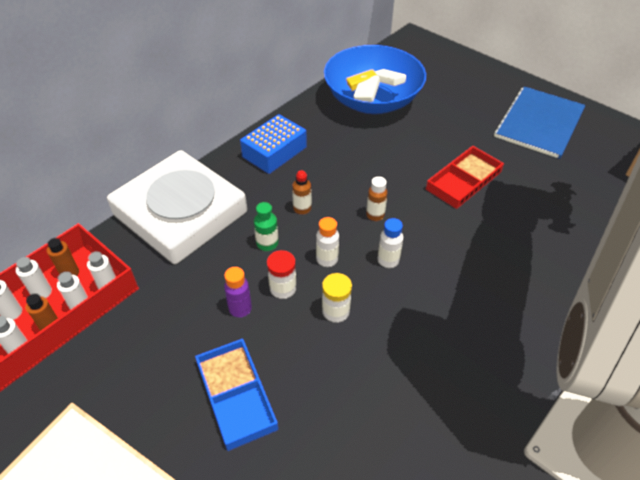

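View pics/wrist0.png

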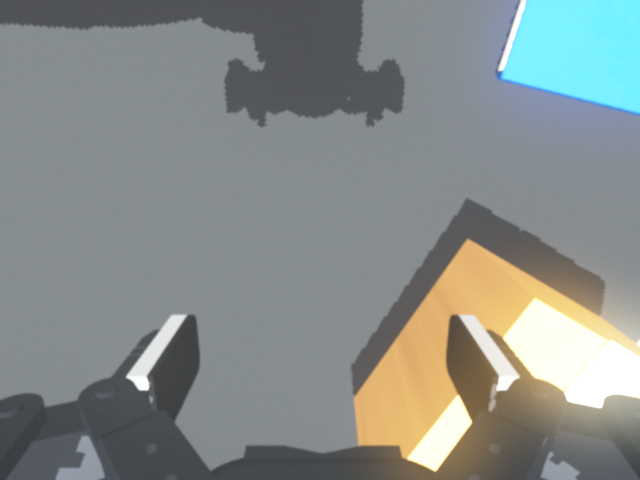

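The top view shows these candidates:
- Dropper: red bulb at (331,173). The amber look-alike with a white cap is at (374,230).
- Blue cap: (338,273).
- Orange: (301,232), with the purple one at (209,213).
- Green: (279,179).
- Yellow lid: (263,275). The red lid is at (251,226).
- Trays: red at (465,269) with cork on the right, blue at (159,271) with cork at the upper right.
- More bottles stand in the red rack at the upper left. These aren't wanted.

Next I'll measure the positions.

```bash
cat > h.py <<'E'
import numpy as np,cv2
from scipy.optimize import least_squares,minimize
from scipy.spatial.transform import Rotation as R
def proj(c,P):
    r=np.asarray(c["rotation"]); M=R.from_quat(r).as_matrix() if r.shape==(4,) else r
    q=(np.atleast_2d(P)-c["eye"])@M; k=c["intrinsics"]
    return np.c_[k[0,0]*q[:,0]/q[:,2]+k[0,2],k[1,1]*q[:,1]/q[:,2]+k[1,2]]
def hullc(c,P):
    h=cv2.convexHull(proj(c,P).astype(np.float32)); return h
A=np.linspace(0,2*np.pi,40,endpoint=False)
def cyl(x,y,r,z0,z1):
    return np.vstack([np.c_[x+r*np.cos(A),y+r*np.sin(A),0*A+z] for z in (z0,z1)])
def cen(m):
    M=cv2.moments(m);return np.array([M["m10"],M["m01"]])/M["m00"]
HS={"red":[(0,10),(172,179)],"blue":[(105,125)],"green":[(55,85)],"yellow":[(23,32)],"orange":[(10,18)]}
def mask(img,col,s=150,v=60):
    hsv=cv2.cvtColor(img,cv2.COLOR_RGB2HSV);m=np.zeros(img.shape[:2],np.uint8)
    for a,b in HS[col]: m|=cv2.inRange(hsv,(a,s,v),(b,255,255))
    return m
def blob(m,u,rad=60,pick=None):
    n,l,st,ce=cv2.connectedComponentsWithStats(m)
    best=[(np.hypot(*(ce[i]-u)),i) for i in range(1,n) if st[i,4]>40]
    d,i=min(best); return (l==i).astype(np.uint8),d,st[i]
CAP={"dropper_bottle":("red",.010,.083,.098),"blue_cap_bottle":("blue",.0155,.078,.098),"green_glass_bottle":("green",.014,.085,.098),
"yellow_lid_jar":("yellow",.024,.062,.078),"red_lid_jar":("red",.024,.062,.078),"orange_cap_bottle":("orange",.0155,.078,.098)}
def tray(x,y,a,z0=0,z1=.025):
    P=[]
    for sx in(-.04,.04):
        for sy in(-.0785,.0785):
            X=x+sx*np.cos(a)-sy*np.sin(a);Y=y+sx*np.sin(a)+sy*np.cos(a)
            P+=[[X,Y,z0],[X,Y,z1]]
    return np.array(P)
E
cat > m.py <<'E'
from h import *;import pickle
C={n:pickle.load(open(n+"0.pkl","rb")) for n in("top","side")}
PX={"dropper_bottle":[(331,172),(301,176)],"blue_cap_bottle":[(338,273),(393,228)],"green_glass_bottle":[(279,179),(264,215)],"yellow_lid_jar":[(263,275),(337,288)],"red_lid_jar":[(251,226),(282,264)],"orange_cap_bottle":[(301,232),(328,227)]}
for n,(col,r,z0,z1) in CAP.items():
    obs=[];out=[]
    for cn,u in zip(("top","side"),PX[n]):
        b,d,st=blob(mask(C[cn]["img"],col,120),np.array(u)); obs.append((cn,cen(b)));out.append((round(d,1),st.tolist()))
    def f(p,oo=obs):
        e=[]
        for cn,o in oo:
            e+=list(cen(hullc(C[cn],cyl(p[0],p[1],r,z0,z1)))-o)
        return e
    s=least_squares(f,[.45,0.]);s1=least_squares(lambda p:f(p,obs[:1]),[.45,0.])
    print(n,s.x.round(4),s1.x.round(4),np.round(s.fun,1),out)
for n,col,cor,g in(("red_tray","red",(465,269),(.4,-.3,0)),("blue_tray","blue",(159,271),(.4,.32,0))):
    bl={}
    for cn,u in (("top",cor),("side",(465,176) if col=="red" else (236,393))):
        m=mask(C[cn]["img"],col,120,40)
        hsv=cv2.cvtColor(C[cn]["img"],cv2.COLOR_RGB2HSV); m|=cv2.inRange(hsv,(5,60,100),(20,255,255))
        m=cv2.morphologyEx(m,cv2.MORPH_CLOSE,np.ones((5,5),np.uint8))
        b,d,st=blob(m,np.array(u)); bl[cn]=cv2.convexHull(np.argwhere(b)[:,::-1].astype(np.int32).reshape(-1,1,2))
        print(n,cn,d,st.tolist())
    def cost(p):
        t=0
        for cn,h in bl.items():
            q=hullc(C[cn],tray(*p)); inter=cv2.intersectConvexConvex(q,h.astype(np.float32))[0]
            t+=1-inter/(cv2.contourArea(q)+cv2.contourArea(h.astype(np.float32))-inter)
        return t
    best=None
    for a in np.arange(-1.5,1.6,.3):
        s=minimize(cost,[g[0],g[1],a],method="Nelder-Mead",options=dict(initial_simplex=[[g[0],g[1],a],[g[0]+.03,g[1],a],[g[0],g[1]+.03,a],[g[0],g[1],a+.2]],maxiter=600))
        if best is None or s.fun<best.fun: best=s
    print(n,best.x.round(4),best.fun)
E
python3 m.py
```

```text
dropper_bottle [ 0.6759 -0.0531] [ 0.6769 -0.0525] [ 0.3  0.5 -0.7 -0.2] [(np.float64(1.9), [327, 166, 11, 10, 88]), (np.float64(0.3), [296, 170, 14, 13, 123])]
blue_cap_bottle [ 0.4659 -0.065 ] [ 0.4655 -0.063 ] [ 1.  -0.2 -0.6  1. ] [(np.float64(0.6), [331, 266, 16, 15, 180]), (np.float64(1.1), [384, 218, 19, 20, 306])]
green_glass_bottle [0.6537 0.0647] [0.6568 0.0586] [-3.   1.5  0.3 -3.6] [(np.float64(1.4), [268, 170, 20, 21, 322]), (np.float64(3.4), [254, 202, 23, 32, 565])]
yellow_lid_jar [0.464  0.0892] [0.4637 0.0913] [ 1.1 -0.1 -0.6  0.7] [(np.float64(0.7), [251, 263, 24, 25, 459]), (np.float64(1.5), [322, 273, 30, 28, 643])]
red_lid_jar [0.5677 0.1154] [0.5679 0.1177] [ 1.1  0.1 -0.6  1. ] [(np.float64(1.9), [238, 213, 24, 24, 454]), (np.float64(1.7), [266, 250, 30, 27, 641])]
orange_cap_bottle [0.5523 0.0121] [0.5537 0.0124] [ 0.1  0.7 -0.6 -0.3] [(np.float64(2.3), [294, 222, 15, 16, 194]), (np.float64(1.4), [319, 217, 18, 20, 178])]
red_tray top 1.1149163574606178 [426, 248, 76, 42, 2873]
red_tray side 1.1023492738901248 [425, 145, 79, 64, 2694]
red_tray [ 0.4769 -0.342  -0.0641] 0.07627451866722668
blue_tray top 1.0136896213562843 [125, 230, 69, 84, 3097]
blue_tray side 1.07078507536665 [195, 338, 83, 113, 5552]
blue_tray [0.477  0.3154 1.1476] 0.07860644249429016
```

```bash
python3 - <<'E'
import cv2
a=cv2.imread("pics/top0.png")[150:300,190:400];b=cv2.imread("pics/side0.png")[160:330,215:425]
import numpy as np
a=cv2.resize(a,None,fx=1.9,fy=1.9,interpolation=cv2.INTER_CUBIC);b=cv2.resize(b,None,fx=1.9,fy=1.9,interpolation=cv2.INTER_CUBIC)
h=max(a.shape[0],b.shape[0]);o=np.zeros((h,a.shape[1]+b.shape[1],3),np.uint8);o[:a.shape[0],:a.shape[1]]=a;o[:b.shape[0],a.shape[1]:]=b
cv2.imwrite("pics/crop0.png",o)
E
```

```text
(no output)
```

View pics/crop0.png

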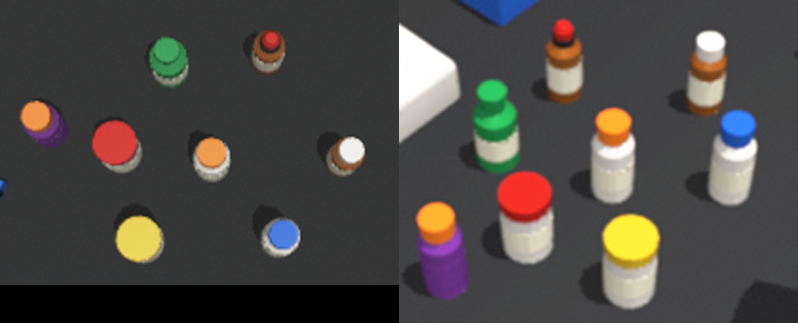

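The crop confirms the choice: the dropper has the red bulb at crop (268,42), against the white screw cap at (350,150). The blue, yellow and green ones are clear. The fitted yaw of the blue tray looks off, so I'll check it with an overlay. The green fit also mixed in the shoulder.

```bash
cat > m2.py <<'E'
from h import *;import pickle
C={n:pickle.load(open(n+"0.pkl","rb")) for n in("top","side")}
vis={n:C[n]["img"][:,:,::-1].copy() for n in C}
for n,col,u0,u1,g in(("red_tray","red",(465,269),(465,176),(.477,-.342,-.06)),("blue_tray","blue",(159,271),(236,393),(.477,.3154,1.05))):
    bl={}
    for cn,u in (("top",u0),("side",u1)):
        m=mask(C[cn]["img"],col,120,40)
        hsv=cv2.cvtColor(C[cn]["img"],cv2.COLOR_RGB2HSV); m|=cv2.inRange(hsv,(5,60,100),(20,255,255))
        m=cv2.morphologyEx(m,cv2.MORPH_CLOSE,np.ones((5,5),np.uint8))
        b,d,st=blob(m,np.array(u)); bl[cn]=cv2.convexHull(np.argwhere(b)[:,::-1].astype(np.int32).reshape(-1,1,2))
    def ras(h):
        im=np.zeros((480,640),np.uint8);cv2.fillPoly(im,[np.round(np.asarray(h)*16).astype(np.int32)],1,shift=4);return im
    T={cn:ras(h) for cn,h in bl.items()}
    def cost(p,cs=("top","side")):
        t=0
        for cn in cs:
            q=ras(hullc(C[cn],tray(*p)));t+=1-(q&T[cn]).sum()/(q|T[cn]).sum()
        return t
    for cs in(("top",),("side",),("top","side")):
        best=None
        for a in np.arange(-.4,.5,.1):
            q=[g[0],g[1],g[2]+a]
            s=minimize(cost,q,args=(cs,),method="Nelder-Mead",options=dict(initial_simplex=[q,[q[0]+.02,q[1],q[2]],[q[0],q[1]+.02,q[2]],[q[0],q[1],q[2]+.15]]))
            if best is None or s.fun<best.fun:best=s
        print(n,cs,best.x.round(4),round(best.fun,4))
    for cn in vis:
        cv2.polylines(vis[cn],[np.round(hullc(C[cn],tray(*best.x))*16).astype(np.int32)],True,(255,255,255),1,shift=4)
# green stopper + body fits using trace-free hull of full body
for cn in vis:
    m=mask(C[cn]["img"],"green",100,30);b,d,st=blob(m,np.array((279,179) if cn=="top" else (264,222)));print(cn,st)
V={cn:vis[cn] for cn in vis}
o=np.hstack([cv2.resize(V["top"][210:330,100:300],None,fx=2,fy=2),cv2.resize(V["top"][210:330,400:590],None,fx=2,fy=2)])
o2=np.hstack([cv2.resize(V["side"][320:460,160:360],None,fx=2,fy=2),cv2.resize(V["side"][110:250,400:590],None,fx=2,fy=2)])
cv2.imwrite("pics/ov0.png",np.vstack([o,o2]))
E
python3 m2.py
```

```text
red_tray ('top',) [ 0.4768 -0.341  -0.0659] 0.0162
red_tray ('side',) [ 0.4764 -0.344  -0.0672] 0.026
red_tray ('top', 'side') [ 0.4777 -0.3428 -0.0666] 0.0604
blue_tray ('top',) [0.4774 0.3167 1.1503] 0.0141
blue_tray ('side',) [0.4775 0.3143 1.1579] 0.0342
blue_tray ('top', 'side') [0.4771 0.3154 1.1375] 0.0702
top [268 169  20  22 335]
side [254 202  23  32 580]
```

View pics/ov0.png

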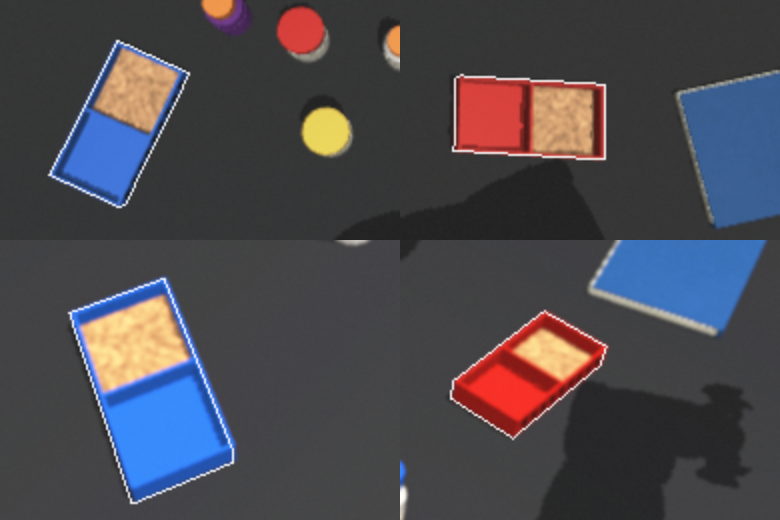

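Both overlays fit. I'll cross-check the bottle positions with the trained tracer by fitting whole silhouettes, and this also refines green.

```bash
cat > m3.py <<'E'
from h import *
from workcell import bot
C={n:bot.camera(n) for n in("top","side")}
BODY={"dropper_bottle":(.018,.066,.010,.098),"blue_cap_bottle":(.020,.068,.0155,.098),"green_glass_bottle":(.021,.066,.014,.098),"yellow_lid_jar":(.0235,.062,.024,.078),"amber_screw_bottle":(.018,.062,.012,.092),"orange_cap_bottle":(.02,.068,.0155,.098),"red_lid_jar":(.0235,.062,.024,.078)}
for n,(r,zb,r2,zt) in BODY.items():
    obs=[]
    for cn in C:
        L=bot.trace(n,C[cn])
        for d in L[:3]:
            print("  ",n,cn,round(d["confidence"],2),np.round(d["rect"]),end="")
        if L: obs.append((cn,L[0]["region"].astype(np.uint8)))
    print()
    def f(p,oo):
        e=[]
        for cn,m in oo:
            h=hullc(C[cn],np.vstack([cyl(p[0],p[1],r,0,zb),cyl(p[0],p[1],r2,zb,zt)]))
            rm=cv2.convexHull(np.argwhere(m)[:,::-1].astype(np.float32).reshape(-1,1,2))
            e+=list(cen(h)-cen(rm))
        return e
    for oo in (obs[:1],obs[1:],obs): 
        if oo:
            s=least_squares(f,[.5,0],args=(oo,));print(n,s.x.round(4),s.fun.round(1))
E
python3 m3.py
```

```text
dropper_bottle top 0.61 [333. 176.  15.  24.]   dropper_bottle side 0.83 [302. 193.  19.  47.]   dropper_bottle side 0.34 [465. 179.  75.  61.]
dropper_bottle [ 0.6785 -0.0531] [-0. -0.]
dropper_bottle [ 0.6744 -0.054 ] [ 0. -0.]
dropper_bottle [ 0.6763 -0.054 ] [ 0.4  1.  -0.7 -0.5]
   blue_cap_bottle top 0.86 [340. 274.  20.  23.]   blue_cap_bottle side 0.75 [389. 241.  24.  48.]   blue_cap_bottle side 0.52 [331. 241.  18.  48.]
blue_cap_bottle [ 0.4656 -0.0629] [-0. -0.]
blue_cap_bottle [ 0.4651 -0.0658] [-0. -0.]
blue_cap_bottle [ 0.4652 -0.0642] [ 0.6  0.2 -0.6  0.5]
   green_glass_bottle top 0.62 [279. 182.  21.  28.]   green_glass_bottle side 0.82 [267. 225.  28.  53.]
green_glass_bottle [0.6659 0.0596] [ 0. -0.]
green_glass_bottle [0.6643 0.0567] [-0. -0.]
green_glass_bottle [0.6645 0.058 ] [ 0.8  0.7 -0.6  0.3]
   yellow_lid_jar top 0.95 [263. 277.  30.  25.]   yellow_lid_jar side 0.83 [339. 296.  31.  48.]
yellow_lid_jar [0.4635 0.0909] [-0. -0.]
yellow_lid_jar [0.4626 0.0877] [-0. -0.]
yellow_lid_jar [0.4627 0.0894] [ 0.7  0.4 -0.7  0.6]
   amber_screw_bottle top 0.55 [370. 233.  25.  17.]   amber_screw_bottle side 0.77 [375. 198.  24.  46.]
amber_screw_bottle [ 0.5566 -0.1377] [-0. -0.]
amber_screw_bottle [ 0.5537 -0.1398] [0.1 1.2]
amber_screw_bottle [ 0.5559 -0.1392] [ 0.7  0.3 -1.   0.9]
   orange_cap_bottle top 0.87 [304. 233.  15.  22.]   orange_cap_bottle top 0.66 [216. 216.  26.  27.]   orange_cap_bottle side 0.9 [239. 291.  24.  50.]   orange_cap_bottle side 0.87 [330. 241.  22.  45.]
orange_cap_bottle [0.5532 0.0121] [-0. -0.]
orange_cap_bottle [0.5933 0.1952] [-0. -0.]
orange_cap_bottle [0.5921 0.1132] [-47.6 -17.9  34.5 -27.9]
   red_lid_jar top 0.71 [250. 226.  24.  30.]   red_lid_jar side 0.74 [280. 273.  30.  43.]
red_lid_jar [0.5683 0.1163] [-0. -0.]
red_lid_jar [0.5678 0.1137] [ 0. -0.]
red_lid_jar [0.5679 0.1149] [ 0.7  0.2 -0.5  0.4]
```

Positions (x,y), m:
- Dropper (.676,-.0535)
- Blue cap (.465,-.0645)
- Green (.6645,.058)
- Yellow (.463,.089)
- Red tray: cork (.474,-.380), bare (.479,-.305)
- Blue tray: cork (.512,.300), bare (.4425,.331)

I'll set tool yaw to 1.505 for the red kit so the jaws run across that tray, and 2.72 for the blue kit. Picks have room at both yaws.

```bash
cat > plan.py <<'E'
import sys,numpy as np
from workcell import bot
from scipy.spatial.transform import Rotation as R
x,y,z,psi=map(float,sys.argv[1:5])
o=bot.get_obs();M=R.from_quat(o["tool_rot"]).as_matrix()
G=np.array([[np.cos(psi),np.sin(psi),0],[np.sin(psi),-np.cos(psi),0],[0,0,-1]])
d=np.array([x,y,z])-o["eef_pos"];rv=R.from_matrix(M.T@G).as_rotvec()
print("t",round(o["clock"],2),"pos",o["eef_pos"].round(4),"tip tilt",M[:,2].round(4),"psi",round(np.arctan2(M[1,0],M[0,0]),4),"w",round(o["grip_width"],4),"F",o["ft_force"].round(1))
print("d world",d.round(4))
print("rot units",(rv/.15).round(2),"shift units AFTER turn",(G.T@d/.025).round(2),"BEFORE turn",(M.T@d/.025).round(2), "j",o["joint_pos"].round(2))
E
python3 plan.py .676 -.0535 .19 1.505; python3 -m handwheel '[{"dz":0.3,"az":-1},{"dz":0.3,"az":-1},{"dz":0.3,"az":-1},{"dz":0.3,"az":-1},{"dz":0.3,"az":-1},{"dz":0.3,"az":-1},{"dz":0.3,"az":-1},{"dz":0.3,"az":-0.18}]' 1; python3 plan.py .676 -.0535 .19 1.505
```

```text
t 0.95 pos [ 0.207  -0.4551  0.2503] tip tilt [-0.  0. -1.] psi 0.4268 w 0.0854 F [-0.7 -0.2 -0.1]
d world [ 0.469   0.4016 -0.0603]
rot units [-0.    0.   -7.19] shift units AFTER turn [17.26 17.66  2.41] BEFORE turn [23.73 -6.86  2.41] j [-1.14  0.24  0.    1.34 -0.    1.57]
t 0.95 pos [ 0.207  -0.4551  0.2503] tip tilt [-0.  0. -1.] psi 0.4268 w 0.0854 F [-0.7 -0.2 -0.1]
d world [ 0.469   0.4016 -0.0603]
rot units [-0.    0.   -7.19] shift units AFTER turn [17.26 17.66  2.41] BEFORE turn [23.73 -6.86  2.41] j [-1.14  0.24  0.    1.34 -0.    1.57]invalid input
```

```bash
python3 -m handwheel '[{"dx":0,"dy":0,"dz":0.3,"ax":0,"ay":0,"az":-1},{"dx":0,"dy":0,"dz":0.3,"ax":0,"ay":0,"az":-1},{"dx":0,"dy":0,"dz":0.3,"ax":0,"ay":0,"az":-1},{"dx":0,"dy":0,"dz":0.3,"ax":0,"ay":0,"az":-1},{"dx":0,"dy":0,"dz":0.3,"ax":0,"ay":0,"az":-1},{"dx":0,"dy":0,"dz":0.3,"ax":0,"ay":0,"az":-1},{"dx":0,"dy":0,"dz":0.3,"ax":0,"ay":0,"az":-1},{"dx":0,"dy":0,"dz":0.3,"ax":0,"ay":0,"az":-0.18}]' 1; python3 plan.py .676 -.0535 .19 1.505
```

```text
clock: 1.75
eef_pos: [0.207, -0.4552, 0.19]
tool_rot: [0.73, 0.683, -0.0, 0.0]
ft_force: [-0.1, -0.5, -0.1]
grip_width: 0.0852
t 1.75 pos [ 0.207  -0.4552  0.19  ] tip tilt [ 1.e-04 -1.e-04 -1.e+00] psi 1.5049 w 0.0852 F [-0.1 -0.5 -0.1]
d world [0.469  0.4017 0.    ]
rot units [ 0.  0. -0.] shift units AFTER turn [17.27 17.66 -0.  ] BEFORE turn [17.27 17.66 -0.  ] j [-1.14  0.28 -0.11  1.19  0.    0.49]
```

```bash
python3 -m handwheel '[{"dx":0.5,"dy":0.5,"dz":0,"ax":0,"ay":0,"az":0},{"dx":0.9,"dy":0.9,"dz":0,"ax":0,"ay":0,"az":0},{"dx":0.9,"dy":0.9,"dz":0,"ax":0,"ay":0,"az":0},{"dx":0.9,"dy":0.9,"dz":0,"ax":0,"ay":0,"az":0},{"dx":0.9,"dy":0.9,"dz":0,"ax":0,"ay":0,"az":0},{"dx":0.9,"dy":0.9,"dz":0,"ax":0,"ay":0,"az":0},{"dx":0.9,"dy":0.9,"dz":0,"ax":0,"ay":0,"az":0},{"dx":0.9,"dy":0.9,"dz":0,"ax":0,"ay":0,"az":0},{"dx":0.9,"dy":0.9,"dz":0,"ax":0,"ay":0,"az":0},{"dx":0.9,"dy":0.9,"dz":0,"ax":0,"ay":0,"az":0},{"dx":0.9,"dy":0.9,"dz":0,"ax":0,"ay":0,"az":0}]' 1 && python3 -m handwheel '[{"dx":0.9,"dy":0.9,"dz":0,"ax":0,"ay":0,"az":0},{"dx":0.9,"dy":0.9,"dz":0,"ax":0,"ay":0,"az":0},{"dx":0.9,"dy":0.9,"dz":0,"ax":0,"ay":0,"az":0},{"dx":0.9,"dy":0.9,"dz":0,"ax":0,"ay":0,"az":0},{"dx":0.9,"dy":0.9,"dz":0,"ax":0,"ay":0,"az":0},{"dx":0.9,"dy":0.9,"dz":0,"ax":0,"ay":0,"az":0},{"dx":0.9,"dy":0.9,"dz":0,"ax":0,"ay":0,"az":0},{"dx":0.9,"dy":0.9,"dz":0,"ax":0,"ay":0,"az":0},{"dx":0.5,"dy":0.6,"dz":0,"ax":0,"ay":0,"az":0}]'; python3 plan.py .676 -.0535 .19 1.505
python3 - <<'E'
from workcell import bot
import cv2
c=bot.camera("wrist");cv2.imwrite("pics/w1.png",c["img"][:,:,::-1])
E
```

```text
clock: 2.85
eef_pos: [0.4608, -0.2331, 0.1903]
tool_rot: [0.731, 0.682, -0.0, 0.0]
ft_force: [0.8, -0.5, 0.2]
grip_width: 0.0854
clock: 3.75
eef_pos: [0.6687, -0.0531, 0.1897]
tool_rot: [0.731, 0.683, 0.0, -0.0]
ft_force: [0.7, 0.5, 0.5]
grip_width: 0.085
t 3.75 pos [ 0.6687 -0.0531  0.1897] tip tilt [ 2.e-04  4.e-04 -1.e+00] psi 1.5031 w 0.085 F [0.7 0.5 0.5]
d world [ 0.0073 -0.0004  0.0003]
rot units [ 0.   -0.   -0.01] shift units AFTER turn [ 0.    0.29 -0.01] BEFORE turn [ 0.    0.29 -0.01] j [-0.08  0.62  0.42  1.38  0.    1.56]
```

View pics/w1.png

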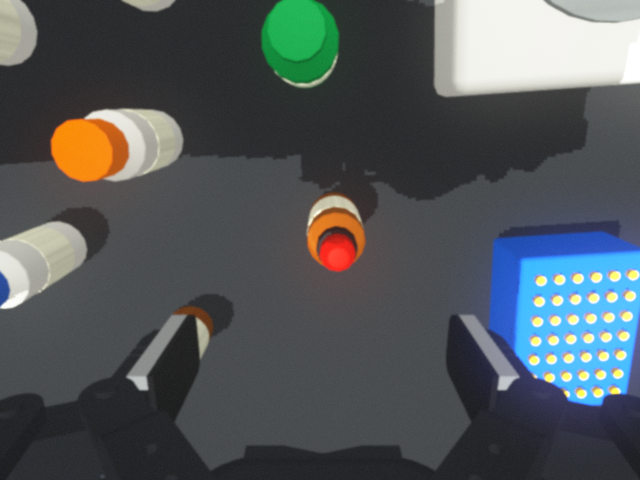

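The wrist view shows the red bulb at (337,252), between the jaws in the left-right direction. I'll check its position with a ray, and green's too (301,30).

```bash
cat > ray.py <<'E'
import sys,numpy as np
from h import *
def ray(c,u,v,z):
    r=np.asarray(c["rotation"]);M=R.from_quat(r).as_matrix();k=c["intrinsics"]
    d=M@np.array([(u-k[0,2])/k[0,0],(v-k[1,2])/k[1,1],1]);return c["eye"]+d*(z-c["eye"][2])/d[2]
E
python3 - <<'E'
from ray import *
from workcell import bot
c=bot.camera("wrist")
b,d,st=blob(mask(c["img"],"red",150,120),np.array((337,252)));o=cen(b);print(st)
s=least_squares(lambda p:cen(hullc(c,cyl(p[0],p[1],.01,.083,.098)))-o,[.67,-.05]);print("dropper",s.x.round(4))
print("green",ray(c,298,29,.098).round(4), "orange",ray(c,84,150,.098).round(4))
E
python3 plan.py .676 -.0535 .19 1.505
```

```text
[ 314  237   42   38 1117]
dropper [ 0.6769 -0.0541]
green [0.667  0.0587 0.098 ] orange [0.5568 0.0116 0.098 ]
t 3.85 pos [ 0.6689 -0.0529  0.1892] tip tilt [ 2.e-04  4.e-04 -1.e+00] psi 1.5047 w 0.0858 F [-0.2  0.5 -0.6]
d world [ 0.0071 -0.0006  0.0008]
rot units [ 0. -0. -0.] shift units AFTER turn [-0.    0.28 -0.03] BEFORE turn [-0.    0.28 -0.03] j [-0.08  0.62  0.42  1.38  0.    1.56]
```

```bash
python3 -m handwheel '[{"dx":-0.02,"dy":0.31,"dz":0.5,"ax":0,"ay":0,"az":0},{"dx":0,"dy":0,"dz":0.9,"ax":0,"ay":0,"az":0},{"dx":0,"dy":0,"dz":0.9,"ax":0,"ay":0,"az":0},{"dx":0,"dy":0,"dz":0.9,"ax":0,"ay":0,"az":0},{"dx":0,"dy":0,"dz":0.9,"ax":0,"ay":0,"az":0},{"dx":0,"dy":0,"dz":0.9,"ax":0,"ay":0,"az":0},{"dx":0,"dy":0,"dz":0.6,"ax":0,"ay":0,"az":0},{"dx":0,"dy":0,"dz":0,"ax":0,"ay":0,"az":0},{"dx":0,"dy":0,"dz":0,"ax":0,"ay":0,"az":0}]' 1; python3 plan.py .6766 -.0538 .048 1.505
python3 - <<'E'
from workcell import bot
import cv2
c=bot.camera("wrist");cv2.imwrite("pics/w2.png",c["img"][:,:,::-1])
c=bot.camera("side");cv2.imwrite("pics/s2.png",c["img"][:,:,::-1])
E
```

```text
clock: 4.75
eef_pos: [0.6748, -0.0567, 0.0504]
tool_rot: [0.731, 0.683, -0.0, -0.0]
ft_force: [0.2, 0.6, 0.8]
grip_width: 0.0855
t 4.75 pos [ 0.6748 -0.0567  0.0504] tip tilt [-3.e-04 -1.e-04 -1.e+00] psi 1.5027 w 0.0855 F [0.2 0.6 0.8]
d world [ 0.0018  0.0029 -0.0024]
rot units [-0.    0.   -0.02] shift units AFTER turn [0.12 0.06 0.09] BEFORE turn [0.12 0.06 0.09] j [-0.08  0.72  0.24  1.09 -0.    1.56]
```

View pics/w2.png

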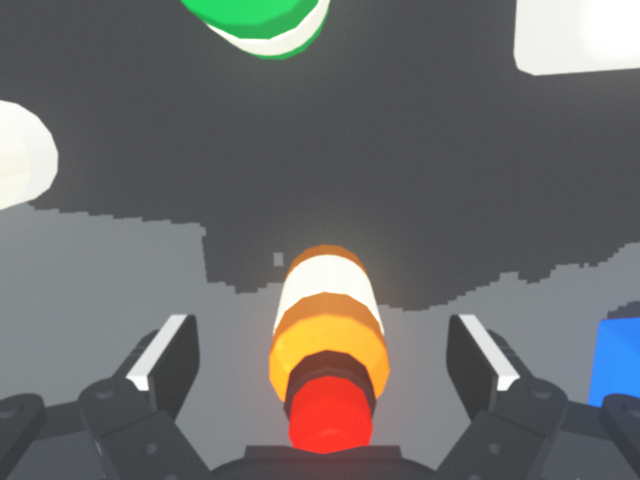

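View pics/s2.png

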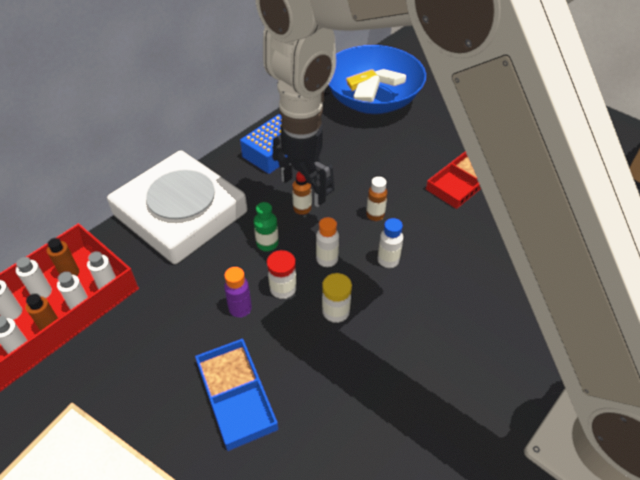

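The dropper stands between the jaws: body at (328,340), pads at (180,355) and (465,355). I'll correct by a few mm and close.

```bash
python3 -m handwheel '[{"dx":0.12,"dy":0.06,"dz":0.09,"ax":0,"ay":0,"az":0},{"dx":0,"dy":0,"dz":0,"ax":0,"ay":0,"az":0}]' 1;python3 -m handwheel '[{"dx":0,"dy":0,"dz":0,"ax":0,"ay":0,"az":0},{"dx":0,"dy":0,"dz":0,"ax":0,"ay":0,"az":0},{"dx":0,"dy":0,"dz":0,"ax":0,"ay":0,"az":0},{"dx":0,"dy":0,"dz":0,"ax":0,"ay":0,"az":0},{"dx":0,"dy":0,"dz":0,"ax":0,"ay":0,"az":0},{"dx":0,"dy":0,"dz":0,"ax":0,"ay":0,"az":0},{"dx":0,"dy":0,"dz":0,"ax":0,"ay":0,"az":0},{"dx":0,"dy":0,"dz":0,"ax":0,"ay":0,"az":0}]' -1;  python3 plan.py .6766 -.0538 .048 1.505
```

```text
clock: 5.05
eef_pos: [0.6775, -0.0528, 0.0489]
tool_rot: [0.73, 0.683, 0.001, 0.001]
ft_force: [0.7, -0.4, 0.4]
grip_width: 0.0855
clock: 5.85
eef_pos: [0.6769, -0.0532, 0.0483]
tool_rot: [0.73, 0.683, 0.0, 0.0]
ft_force: [-0.3, -0.8, 1.3]
grip_width: 0.0347
t 5.85 pos [ 0.6769 -0.0532  0.0483] tip tilt [ 5.e-04 -0.e+00 -1.e+00] psi 1.5038 w 0.0347 F [-0.3 -0.8  1.3]
d world [-0.0003 -0.0006 -0.0003]
rot units [ 0.   -0.   -0.01] shift units AFTER turn [-0.02 -0.01  0.01] BEFORE turn [-0.02 -0.01  0.01] j [-0.08  0.73  0.25  1.09  0.    1.56]
```

Gripped: the width is 34.7 mm. Lifting.

```bash
python3 -m handwheel '[{"dx":0,"dy":0,"dz":-0.3,"ax":0,"ay":0,"az":0},{"dx":0,"dy":0,"dz":-0.7,"ax":0,"ay":0,"az":0},{"dx":0,"dy":0,"dz":-0.9,"ax":0,"ay":0,"az":0},{"dx":0,"dy":0,"dz":-0.9,"ax":0,"ay":0,"az":0},{"dx":0,"dy":0,"dz":-0.9,"ax":0,"ay":0,"az":0},{"dx":0,"dy":0,"dz":-0.9,"ax":0,"ay":0,"az":0},{"dx":0,"dy":0,"dz":-0.8,"ax":0,"ay":0,"az":0},{"dx":0,"dy":0,"dz":-0.4,"ax":0,"ay":0,"az":0}]'; python3 plan.py .4743 -.3804 .19 1.505
```

```text
clock: 6.65
eef_pos: [0.6772, -0.0532, 0.1953]
tool_rot: [0.73, 0.683, 0.001, 0.001]
ft_force: [0.7, 0.5, -1.1]
grip_width: 0.0344
t 6.65 pos [ 0.6772 -0.0532  0.1953] tip tilt [ 2.4e-03 -2.0e-04 -1.0e+00] psi 1.5037 w 0.0344 F [ 0.7  0.5 -1.1]
d world [-0.2029 -0.3272 -0.0053]
rot units [ 0.02  0.   -0.01] shift units AFTER turn [-13.59  -7.24   0.21] BEFORE turn [-13.6   -7.22   0.2 ] j [-0.08  0.63  0.46  1.4  -0.    1.56]
```

```bash
python3 -m handwheel '[{"dx":-0.4,"dy":-0.2,"dz":0,"ax":0,"ay":0,"az":0},{"dx":-0.8,"dy":-0.4,"dz":0,"ax":0,"ay":0,"az":0},{"dx":-1,"dy":-0.55,"dz":0,"ax":0,"ay":0,"az":0},{"dx":-1,"dy":-0.55,"dz":0,"ax":0,"ay":0,"az":0},{"dx":-1,"dy":-0.55,"dz":0,"ax":0,"ay":0,"az":0},{"dx":-1,"dy":-0.55,"dz":0,"ax":0,"ay":0,"az":0},{"dx":-1,"dy":-0.55,"dz":0,"ax":0,"ay":0,"az":0},{"dx":-1,"dy":-0.55,"dz":0,"ax":0,"ay":0,"az":0}]'; python3 -m handwheel '[{"dx":-1,"dy":-0.55,"dz":0,"ax":0,"ay":0,"az":0},{"dx":-1,"dy":-0.55,"dz":0,"ax":0,"ay":0,"az":0},{"dx":-1,"dy":-0.55,"dz":0,"ax":0,"ay":0,"az":0},{"dx":-1,"dy":-0.5,"dz":0,"ax":0,"ay":0,"az":0},{"dx":-1,"dy":-0.5,"dz":0,"ax":0,"ay":0,"az":0},{"dx":-0.8,"dy":-0.5,"dz":0,"ax":0,"ay":0,"az":0},{"dx":-0.5,"dy":-0.2,"dz":0,"ax":0,"ay":0,"az":0},{"dx":-0.1,"dy":0,"dz":0,"ax":0,"ay":0,"az":0},{"dx":0,"dy":0,"dz":0,"ax":0,"ay":0,"az":0}]';python3 plan.py .4743 -.3804 .055 1.505
python3 - <<'E'
from workcell import bot
import cv2
c=bot.camera("wrist");cv2.imwrite("pics/w3.png",c["img"][:,:,::-1])
E
```

```text
clock: 7.45
eef_pos: [0.565, -0.2274, 0.1912]
tool_rot: [0.731, 0.683, -0.001, -0.002]
ft_force: [0.4, -0.0, -0.7]
grip_width: 0.0348
clock: 8.35
eef_pos: [0.4729, -0.3802, 0.1923]
tool_rot: [0.731, 0.683, 0.0, -0.001]
ft_force: [0.8, 0.6, -0.7]
grip_width: 0.0349
t 8.35 pos [ 0.4729 -0.3802  0.1923] tip tilt [-6.0e-04  1.1e-03 -1.0e+00] psi 1.5032 w 0.0349 F [ 0.8  0.6 -0.7]
d world [ 0.0014 -0.0002 -0.1373]
rot units [-0.   -0.01 -0.01] shift units AFTER turn [-0.01  0.06  5.49] BEFORE turn [-0.01  0.06  5.49] j [-0.68  0.48  0.2   1.29  0.    0.96]
```

View pics/w3.png

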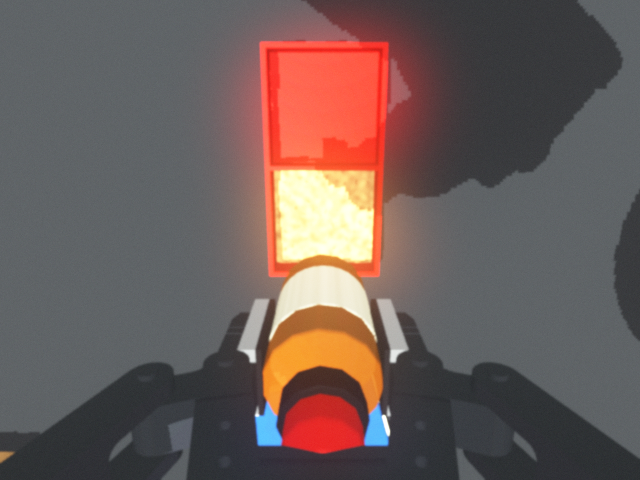

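The tray shows with cork centre near (325,217) and bare centre near (325,107). I'll check both with rays.

```bash
python3 - <<'E'
from ray import *
from workcell import bot
c=bot.camera("wrist")
for u,v in((261,43),(388,43),(379,275),(269,275)): print(ray(c,u,v,.025).round(4))
P=np.array([ray(c,u,v,.025) for u,v in((261,43),(388,43),(379,275),(269,275))]);print("centre",P.mean(0).round(4),"cork ",(P.mean(0)+.484*((P[2]+P[3])/2-P.mean(0))).round(4))
E
```

```text
[ 0.4428 -0.2628  0.025 ]
[ 0.5221 -0.2682  0.025 ]
[ 0.512  -0.4236  0.025 ]
[ 0.4315 -0.4182  0.025 ]
centre [ 0.4771 -0.3432  0.025 ] cork  [ 0.4745 -0.3808  0.025 ]
```

The wrist-camera estimate agrees within 1 mm. Lowering.

```bash
python3 -m handwheel '[{"dx":-0.02,"dy":0.06,"dz":0.4,"ax":0,"ay":0,"az":0},{"dx":0,"dy":0,"dz":0.8,"ax":0,"ay":0,"az":0},{"dx":0,"dy":0,"dz":0.9,"ax":0,"ay":0,"az":0},{"dx":0,"dy":0,"dz":0.9,"ax":0,"ay":0,"az":0},{"dx":0,"dy":0,"dz":0.9,"ax":0,"ay":0,"az":0},{"dx":0,"dy":0,"dz":0.8,"ax":0,"ay":0,"az":0},{"dx":0,"dy":0,"dz":0.3,"ax":0,"ay":0,"az":0},{"dx":0,"dy":0,"dz":0,"ax":0,"ay":0,"az":0}]';python3 plan.py .4744 -.3806 .055 1.505
```

```text
clock: 9.25
eef_pos: [0.474, -0.3795, 0.0663]
tool_rot: [0.73, 0.683, -0.0, -0.002]
ft_force: [-0.6, 0.8, -1.6]
grip_width: 0.0348
t 9.25 pos [ 0.474  -0.3795  0.0663] tip tilt [-0.0028  0.0023 -1.    ] psi 1.5049 w 0.0348 F [-0.6  0.8 -1.6]
d world [ 0.0004 -0.0011 -0.0113]
rot units [-0.02 -0.01 -0.  ] shift units AFTER turn [-0.04  0.02  0.45] BEFORE turn [-0.04  0.02  0.45] j [-0.68  0.58  0.03  1.02  0.    0.96]
```

```bash
python3 -m handwheel '[{"dx":-0.04,"dy":0.02,"dz":0.2,"ax":0,"ay":0,"az":0},{"dx":0,"dy":0,"dz":0.15,"ax":0,"ay":0,"az":0},{"dx":0,"dy":0,"dz":0.08,"ax":0,"ay":0,"az":0},{"dx":0,"dy":0,"dz":0,"ax":0,"ay":0,"az":0},{"dx":0,"dy":0,"dz":0,"ax":0,"ay":0,"az":0}]';python3 plan.py .4744 -.3806 .055 1.505
```

```text
clock: 9.75
eef_pos: [0.4751, -0.3821, 0.0577]
tool_rot: [0.73, 0.683, 0.0, 0.0]
ft_force: [-0.5, 0.6, -1.6]
grip_width: 0.0343
t 9.75 pos [ 0.4751 -0.3821  0.0577] tip tilt [ 5.e-04 -4.e-04 -1.e+00] psi 1.5038 w 0.0343 F [-0.5  0.6 -1.6]
d world [-0.0007  0.0015 -0.0027]
rot units [ 0.    0.   -0.01] shift units AFTER turn [ 0.06 -0.03  0.11] BEFORE turn [ 0.06 -0.03  0.11] j [-0.68  0.59  0.02  1.    0.    0.96]
```

```bash
python3 -m handwheel '[{"dx":0.03,"dy":0,"dz":0.1,"ax":0,"ay":0,"az":0},{"dx":0,"dy":0,"dz":0,"ax":0,"ay":0,"az":0},{"dx":0,"dy":0,"dz":0,"ax":0,"ay":0,"az":0}]';python3 -m handwheel '[{"dx":0,"dy":0,"dz":0.04,"ax":0,"ay":0,"az":0},{"dx":0,"dy":0,"dz":0,"ax":0,"ay":0,"az":0}]';python3 plan.py .4744 -.3806 .055 1.505
```

```text
clock: 10.05
eef_pos: [0.475, -0.3811, 0.0547]
tool_rot: [0.73, 0.683, -0.0, -0.0]
ft_force: [-0.9, 0.4, -0.3]
grip_width: 0.0342
clock: 10.25
eef_pos: [0.4751, -0.3813, 0.0543]
tool_rot: [0.73, 0.683, 0.0, 0.0]
ft_force: [-0.7, 0.9, 2.1]
grip_width: 0.0347
t 10.25 pos [ 0.4751 -0.3813  0.0543] tip tilt [ 4.e-04 -3.e-04 -1.e+00] psi 1.5038 w 0.0347 F [-0.7  0.9  2.1]
d world [-0.0007  0.0007  0.0007]
rot units [ 0.    0.   -0.01] shift units AFTER turn [ 0.02 -0.03 -0.03] BEFORE turn [ 0.02 -0.03 -0.03] j [-0.68  0.6   0.02  0.99 -0.    0.96]
```

Contact felt (Fz from −1.6 to +2.1). Releasing, then rising.

```bash
python3 -m handwheel '[{"dx":0,"dy":0,"dz":0,"ax":0,"ay":0,"az":0},{"dx":0,"dy":0,"dz":0,"ax":0,"ay":0,"az":0},{"dx":0,"dy":0,"dz":0,"ax":0,"ay":0,"az":0},{"dx":0,"dy":0,"dz":0,"ax":0,"ay":0,"az":0},{"dx":0,"dy":0,"dz":0,"ax":0,"ay":0,"az":0},{"dx":0,"dy":0,"dz":0,"ax":0,"ay":0,"az":0},{"dx":0,"dy":0,"dz":0,"ax":0,"ay":0,"az":0}]' 1;python3 -m handwheel '[{"dx":0,"dy":0,"dz":-0.3,"ax":0,"ay":0,"az":0},{"dx":0,"dy":0,"dz":-0.7,"ax":0,"ay":0,"az":0},{"dx":0,"dy":0,"dz":-1,"ax":0,"ay":0,"az":0},{"dx":0,"dy":0,"dz":-1,"ax":0,"ay":0,"az":0},{"dx":0,"dy":0,"dz":-1,"ax":0,"ay":0,"az":0},{"dx":0,"dy":0,"dz":-1,"ax":0,"ay":0,"az":0},{"dx":0,"dy":0,"dz":-0.6,"ax":0,"ay":0,"az":0}]';python3 plan.py .465 -.0645 .19 1.505
python3 - <<'E'
from workcell import bot
import cv2
c=bot.camera("wrist");cv2.imwrite("pics/w4.png",c["img"][:,:,::-1])
E
```

```text
clock: 10.95
eef_pos: [0.475, -0.3812, 0.0538]
tool_rot: [0.73, 0.683, -0.0, -0.0]
ft_force: [-0.9, -0.4, -0.3]
grip_width: 0.0857
clock: 11.65
eef_pos: [0.4758, -0.3818, 0.197]
tool_rot: [0.73, 0.683, 0.0, 0.002]
ft_force: [0.2, 0.4, 0.2]
grip_width: 0.0858
t 11.65 pos [ 0.4758 -0.3818  0.197 ] tip tilt [ 0.0031 -0.0025 -1.    ] psi 1.5038 w 0.0858 F [0.2 0.4 0.2]
d world [-0.0108  0.3173 -0.007 ]
rot units [ 0.02  0.02 -0.01] shift units AFTER turn [12.63 -1.26  0.28] BEFORE turn [12.63 -1.28  0.25] j [-0.68  0.48  0.22  1.3   0.    0.96]
```

View pics/w4.png

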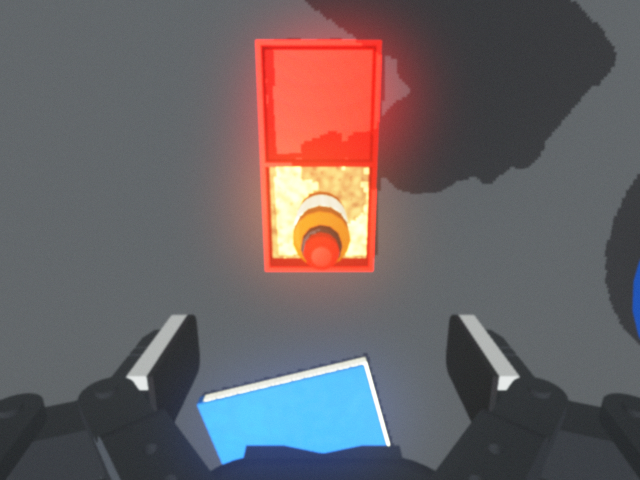

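The dropper stands upright on the cork (bulb at 322,247, base near 322,205). Now to the blue-cap bottle: shift units are dx 12.63, dy −1.26.

```bash
python3 -m handwheel '[{"dx":0.5,"dy":-0.1,"dz":0,"ax":0,"ay":0,"az":0},{"dx":1,"dy":-0.1,"dz":0,"ax":0,"ay":0,"az":0},{"dx":1,"dy":-0.1,"dz":0,"ax":0,"ay":0,"az":0},{"dx":1,"dy":-0.1,"dz":0,"ax":0,"ay":0,"az":0},{"dx":1,"dy":-0.1,"dz":0,"ax":0,"ay":0,"az":0},{"dx":1,"dy":-0.1,"dz":0,"ax":0,"ay":0,"az":0},{"dx":1,"dy":-0.1,"dz":0,"ax":0,"ay":0,"az":0},{"dx":1,"dy":-0.1,"dz":0,"ax":0,"ay":0,"az":0},{"dx":1,"dy":-0.1,"dz":0,"ax":0,"ay":0,"az":0},{"dx":1,"dy":-0.1,"dz":0,"ax":0,"ay":0,"az":0},{"dx":1,"dy":-0.1,"dz":0,"ax":0,"ay":0,"az":0},{"dx":1,"dy":-0.1,"dz":0,"ax":0,"ay":0,"az":0}]' 1; python3 -m handwheel '[{"dx":0.8,"dy":-0.1,"dz":0,"ax":0,"ay":0,"az":0},{"dx":0.3,"dy":0,"dz":0.2,"ax":0,"ay":0,"az":0},{"dx":0,"dy":0,"dz":0,"ax":0,"ay":0,"az":0},{"dx":0,"dy":0,"dz":0,"ax":0,"ay":0,"az":0}]'
python3 plan.py .465 -.0645 .048 1.505
cat > capw.py <<'E'
import sys
from ray import *
from workcell import bot
n,u,v,f=sys.argv[1:5]
c=bot.camera("wrist");cv2.imwrite("pics/"+f,c["img"][:,:,::-1])
col,r,z0,z1=CAP[n]
b,d,st=blob(mask(c["img"],col,110,90),np.array((float(u),float(v))));o=cen(b);print("blob",o.round(0),st)
s=least_squares(lambda p:cen(hullc(c,cyl(p[0],p[1],r,z0,z1)))-o,[.5,0.]);print(n,s.x.round(4))
E
python3 capw.py blue_cap_bottle 330 250 w5.png
```

```text
clock: 12.9
eef_pos: [0.4626, -0.0904, 0.1924]
tool_rot: [0.73, 0.683, -0.001, -0.001]
ft_force: [0.3, 0.5, -0.0]
grip_width: 0.0854
clock: 13.3
eef_pos: [0.4631, -0.0649, 0.188]
tool_rot: [0.73, 0.683, -0.001, -0.0]
ft_force: [0.4, 0.8, 0.1]
grip_width: 0.0856
t 13.3 pos [ 0.4631 -0.0649  0.188 ] tip tilt [-1.6e-03 -2.0e-04 -1.0e+00] psi 1.5039 w 0.0856 F [0.4 0.8 0.1]
d world [ 0.0019  0.0004 -0.14  ]
rot units [-0.01  0.   -0.01] shift units AFTER turn [0.02 0.08 5.6 ] BEFORE turn [0.02 0.08 5.6 ] j [-0.14  0.22 -0.19  1.16 -0.    1.5 ]
blob [326. 228.] [302 221  50  21 335]
blue_cap_bottle [ 0.466 -0.052]
```

View pics/w5.png

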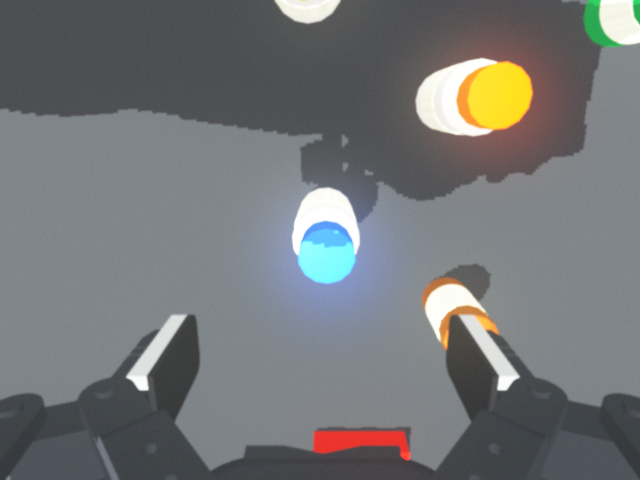

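The wrist view shows the blue cap's top centre at about (327,256). The mask only took the shaded rim, so I'll use the ray to the top.

```bash
python3 - <<'E'
from ray import *
from workcell import bot
c=bot.camera("wrist");print(ray(c,327,256,.098).round(4))
E
python3 -m handwheel '[{"dx":0,"dy":0.08,"dz":0.5,"ax":0,"ay":0,"az":0},{"dx":0,"dy":0,"dz":0.9,"ax":0,"ay":0,"az":0},{"dx":0,"dy":0,"dz":0.9,"ax":0,"ay":0,"az":0}]' 1; python3 plan.py .465 -.0645 .048 1.505
```

```text
[ 0.466  -0.0654  0.098 ]
clock: 13.7
eef_pos: [0.4664, -0.0659, 0.1311]
tool_rot: [0.731, 0.682, 0.001, 0.001]
ft_force: [-0.1, 0.2, 1.0]
grip_width: 0.0855
t 13.7 pos [ 0.4664 -0.0659  0.1311] tip tilt [ 1.9e-03 -4.0e-04 -1.0e+00] psi 1.5021 w 0.0855 F [-0.1  0.2  1. ]
d world [-0.0014  0.0014 -0.0831]
rot units [ 0.01  0.   -0.02] shift units AFTER turn [ 0.05 -0.06  3.32] BEFORE turn [ 0.05 -0.07  3.32] j [-0.14  0.27 -0.28  1.02 -0.    1.5 ]
```

```bash
python3 -m handwheel '[{"dx":0,"dy":0,"dz":0.9,"ax":0,"ay":0,"az":0},{"dx":0,"dy":0,"dz":0.9,"ax":0,"ay":0,"az":0},{"dx":0,"dy":0,"dz":0.8,"ax":0,"ay":0,"az":0},{"dx":0,"dy":0,"dz":0.5,"ax":0,"ay":0,"az":0},{"dx":0,"dy":0,"dz":0,"ax":0,"ay":0,"az":0},{"dx":0,"dy":0,"dz":0,"ax":0,"ay":0,"az":0}]'; python3 plan.py .4655 -.065 .048 1.505
```

```text
clock: 14.3
eef_pos: [0.4658, -0.0655, 0.0539]
tool_rot: [0.731, 0.683, -0.0, -0.0]
ft_force: [-0.1, -0.6, 0.1]
grip_width: 0.0853
t 14.3 pos [ 0.4658 -0.0655  0.0539] tip tilt [-2.e-04 -1.e-04 -1.e+00] psi 1.5026 w 0.0853 F [-0.1 -0.6  0.1]
d world [-0.0003  0.0005 -0.0059]
rot units [-0.    0.   -0.02] shift units AFTER turn [ 0.02 -0.01  0.24] BEFORE turn [ 0.02 -0.01  0.24] j [-0.14  0.37 -0.38  0.82 -0.    1.5 ]
```

```bash
python3 -m handwheel '[{"dx":0,"dy":0,"dz":0.2,"ax":0,"ay":0,"az":0},{"dx":0,"dy":0,"dz":0,"ax":0,"ay":0,"az":0},{"dx":0,"dy":0,"dz":0,"ax":0,"ay":0,"az":0}]'; python3 -m handwheel '[{"dx":0,"dy":0,"dz":0,"ax":0,"ay":0,"az":0},{"dx":0,"dy":0,"dz":0,"ax":0,"ay":0,"az":0},{"dx":0,"dy":0,"dz":0,"ax":0,"ay":0,"az":0},{"dx":0,"dy":0,"dz":0,"ax":0,"ay":0,"az":0},{"dx":0,"dy":0,"dz":0,"ax":0,"ay":0,"az":0},{"dx":0,"dy":0,"dz":0,"ax":0,"ay":0,"az":0},{"dx":0,"dy":0,"dz":0,"ax":0,"ay":0,"az":0},{"dx":0,"dy":0,"dz":0,"ax":0,"ay":0,"az":0}]' -1; python3 plan.py .4655 -.065 .048 1.505
```

```text
clock: 14.6
eef_pos: [0.466, -0.0649, 0.0492]
tool_rot: [0.73, 0.683, 0.0, 0.0]
ft_force: [0.4, -0.6, -0.3]
grip_width: 0.0857
clock: 15.4
eef_pos: [0.4659, -0.0648, 0.0491]
tool_rot: [0.73, 0.683, 0.0, 0.0]
ft_force: [-2.2, 0.8, 5.4]
grip_width: 0.0386
t 15.4 pos [ 0.4659 -0.0648  0.0491] tip tilt [ 5.e-04  0.e+00 -1.e+00] psi 1.5038 w 0.0386 F [-2.2  0.8  5.4]
d world [-0.0004 -0.0002 -0.0011]
rot units [ 0.   -0.   -0.01] shift units AFTER turn [-0.01 -0.01  0.05] BEFORE turn [-0.01 -0.01  0.05] j [-0.14  0.38 -0.39  0.81  0.    1.5 ]
```

```bash
python3 -m handwheel '[{"dx":0,"dy":0,"dz":-0.3,"ax":0,"ay":0,"az":0},{"dx":0,"dy":0,"dz":-0.7,"ax":0,"ay":0,"az":0},{"dx":0,"dy":0,"dz":-0.9,"ax":0,"ay":0,"az":0},{"dx":0,"dy":0,"dz":-0.9,"ax":0,"ay":0,"az":0},{"dx":0,"dy":0,"dz":-0.9,"ax":0,"ay":0,"az":0},{"dx":0,"dy":0,"dz":-0.9,"ax":0,"ay":0,"az":0},{"dx":0,"dy":0,"dz":-0.8,"ax":0,"ay":0,"az":0},{"dx":0,"dy":0,"dz":-0.5,"ax":0,"ay":0,"az":0}]'; python3 plan.py .4794 -.3052 .19 1.505
```

```text
clock: 16.2
eef_pos: [0.466, -0.0649, 0.1979]
tool_rot: [0.73, 0.683, 0.0, 0.001]
ft_force: [-0.1, 0.2, -0.6]
grip_width: 0.0383
t 16.2 pos [ 0.466  -0.0649  0.1979] tip tilt [ 1.5e-03 -3.0e-04 -1.0e+00] psi 1.5037 w 0.0383 F [-0.1  0.2 -0.6]
d world [ 0.0134 -0.2403 -0.0079]
rot units [ 0.01  0.   -0.01] shift units AFTER turn [-9.55  1.17  0.32] BEFORE turn [-9.55  1.18  0.32] j [-0.14  0.21 -0.17  1.19 -0.    1.5 ]
```

```bash
python3 -m handwheel '[{"dx":-0.4,"dy":0.1,"dz":0,"ax":0,"ay":0,"az":0},{"dx":-0.9,"dy":0.1,"dz":0,"ax":0,"ay":0,"az":0},{"dx":-1,"dy":0.1,"dz":0,"ax":0,"ay":0,"az":0},{"dx":-1,"dy":0.1,"dz":0,"ax":0,"ay":0,"az":0},{"dx":-1,"dy":0.1,"dz":0,"ax":0,"ay":0,"az":0},{"dx":-1,"dy":0.1,"dz":0,"ax":0,"ay":0,"az":0},{"dx":-1,"dy":0.1,"dz":0,"ax":0,"ay":0,"az":0},{"dx":-1,"dy":0.1,"dz":0,"ax":0,"ay":0,"az":0},{"dx":-1,"dy":0.1,"dz":0,"ax":0,"ay":0,"az":0},{"dx":-0.8,"dy":0.1,"dz":0,"ax":0,"ay":0,"az":0},{"dx":-0.4,"dy":0.1,"dz":0,"ax":0,"ay":0,"az":0},{"dx":0,"dy":0,"dz":0,"ax":0,"ay":0,"az":0}]'; python3 -m handwheel '[{"dx":0,"dy":0,"dz":0,"ax":0,"ay":0,"az":0},{"dx":0,"dy":0,"dz":0,"ax":0,"ay":0,"az":0}]'; python3 plan.py .4794 -.3052 .052 1.505
```

```text
clock: 17.4
eef_pos: [0.4767, -0.3049, 0.195]
tool_rot: [0.731, 0.682, -0.0, -0.001]
ft_force: [-0.3, 0.5, -1.7]
grip_width: 0.0388
clock: 17.6
eef_pos: [0.4771, -0.3027, 0.196]
tool_rot: [0.73, 0.683, -0.0, -0.001]
ft_force: [-1.1, 0.0, -0.6]
grip_width: 0.0389
t 17.6 pos [ 0.4771 -0.3027  0.196 ] tip tilt [-7.e-04  8.e-04 -1.e+00] psi 1.5049 w 0.0389 F [-1.1  0.  -0.6]
d world [ 0.0023 -0.0025 -0.144 ]
rot units [-0.01 -0.   -0.  ] shift units AFTER turn [-0.09  0.1   5.76] BEFORE turn [-0.1   0.1   5.76] j [-0.57  0.4   0.08  1.26  0.    1.07]
```

```bash
python3 -m handwheel '[{"dx":-0.09,"dy":0.1,"dz":0.4,"ax":0,"ay":0,"az":0},{"dx":0,"dy":0,"dz":0.8,"ax":0,"ay":0,"az":0},{"dx":0,"dy":0,"dz":0.9,"ax":0,"ay":0,"az":0},{"dx":0,"dy":0,"dz":0.9,"ax":0,"ay":0,"az":0},{"dx":0,"dy":0,"dz":0.9,"ax":0,"ay":0,"az":0},{"dx":0,"dy":0,"dz":0.8,"ax":0,"ay":0,"az":0},{"dx":0,"dy":0,"dz":0.5,"ax":0,"ay":0,"az":0},{"dx":0,"dy":0,"dz":0,"ax":0,"ay":0,"az":0},{"dx":0,"dy":0,"dz":0,"ax":0,"ay":0,"az":0}]';python3 plan.py .4794 -.3052 .052 1.505
```

```text
clock: 18.5
eef_pos: [0.4799, -0.3059, 0.0666]
tool_rot: [0.73, 0.683, 0.0, 0.0]
ft_force: [-0.4, -0.2, -1.5]
grip_width: 0.0389
t 18.5 pos [ 0.4799 -0.3059  0.0666] tip tilt [ 2.e-04 -1.e-04 -1.e+00] psi 1.5043 w 0.0389 F [-0.4 -0.2 -1.5]
d world [-0.0005  0.0007 -0.0146]
rot units [ 0.  0. -0.] shift units AFTER turn [ 0.03 -0.02  0.58] BEFORE turn [ 0.03 -0.02  0.58] j [-0.57  0.52 -0.09  0.96  0.    1.07]
```

```bash
python3 -m handwheel '[{"dx":0.03,"dy":-0.02,"dz":0.3,"ax":0,"ay":0,"az":0},{"dx":0,"dy":0,"dz":0.15,"ax":0,"ay":0,"az":0},{"dx":0,"dy":0,"dz":0.08,"ax":0,"ay":0,"az":0},{"dx":0,"dy":0,"dz":0,"ax":0,"ay":0,"az":0},{"dx":0,"dy":0,"dz":0,"ax":0,"ay":0,"az":0}]';python3 -m handwheel '[{"dx":0,"dy":0,"dz":0.04,"ax":0,"ay":0,"az":0},{"dx":0,"dy":0,"dz":0,"ax":0,"ay":0,"az":0},{"dx":0,"dy":0,"dz":0,"ax":0,"ay":0,"az":0}]';python3 plan.py .4794 -.3052 .052 1.505
```

```text
clock: 19.0
eef_pos: [0.4792, -0.3054, 0.0532]
tool_rot: [0.73, 0.683, 0.0, 0.0]
ft_force: [-0.5, 1.1, -0.3]
grip_width: 0.0385
clock: 19.3
eef_pos: [0.4793, -0.3055, 0.0523]
tool_rot: [0.73, 0.683, 0.0, 0.0]
ft_force: [0.3, -0.8, -0.5]
grip_width: 0.0386
t 19.3 pos [ 0.4793 -0.3055  0.0523] tip tilt [ 5.e-04 -4.e-04 -1.e+00] psi 1.5037 w 0.0386 F [ 0.3 -0.8 -0.5]
d world [ 0.0001  0.0003 -0.0003]
rot units [ 0.    0.   -0.01] shift units AFTER turn [0.01 0.   0.01] BEFORE turn [0.01 0.   0.01] j [-0.57  0.53 -0.11  0.93 -0.    1.07]
```

```bash
python3 -m handwheel '[{"dx":0,"dy":0,"dz":0.04,"ax":0,"ay":0,"az":0},{"dx":0,"dy":0,"dz":0,"ax":0,"ay":0,"az":0},{"dx":0,"dy":0,"dz":0,"ax":0,"ay":0,"az":0}]';python3 plan.py .4794 -.3052 .052 1.505
```

```text
clock: 19.6
eef_pos: [0.4793, -0.3055, 0.0522]
tool_rot: [0.73, 0.683, 0.0, 0.001]
ft_force: [-1.1, 1.5, 5.3]
grip_width: 0.0384
t 19.6 pos [ 0.4793 -0.3055  0.0522] tip tilt [ 8.e-04 -6.e-04 -1.e+00] psi 1.5037 w 0.0384 F [-1.1  1.5  5.3]
d world [ 0.0001  0.0003 -0.0002]
rot units [ 0.01  0.   -0.01] shift units AFTER turn [0.01 0.   0.01] BEFORE turn [0.01 0.   0.01] j [-0.57  0.53 -0.11  0.93 -0.    1.07]
```

Contact (Fz +5.3). Releasing, rising, then turning to the blue-kit yaw.

```bash
python3 -m handwheel '[{"dx":0,"dy":0,"dz":0,"ax":0,"ay":0,"az":0},{"dx":0,"dy":0,"dz":0,"ax":0,"ay":0,"az":0},{"dx":0,"dy":0,"dz":0,"ax":0,"ay":0,"az":0},{"dx":0,"dy":0,"dz":0,"ax":0,"ay":0,"az":0},{"dx":0,"dy":0,"dz":0,"ax":0,"ay":0,"az":0},{"dx":0,"dy":0,"dz":0,"ax":0,"ay":0,"az":0},{"dx":0,"dy":0,"dz":0,"ax":0,"ay":0,"az":0}]' 1;python3 -m handwheel '[{"dx":0,"dy":0,"dz":-0.3,"ax":0,"ay":0,"az":0},{"dx":0,"dy":0,"dz":-0.7,"ax":0,"ay":0,"az":0},{"dx":0,"dy":0,"dz":-1,"ax":0,"ay":0,"az":0},{"dx":0,"dy":0,"dz":-1,"ax":0,"ay":0,"az":0},{"dx":0,"dy":0,"dz":-1,"ax":0,"ay":0,"az":0},{"dx":0,"dy":0,"dz":-1,"ax":0,"ay":0,"az":0},{"dx":0,"dy":0,"dz":-0.8,"ax":0,"ay":0,"az":0}]'
python3 - <<'E'
from workcell import bot
import cv2
c=bot.camera("wrist");cv2.imwrite("pics/w6.png",c["img"][:,:,::-1])
E
python3 -m handwheel '[{"dx":0,"dy":0,"dz":0,"ax":0,"ay":0,"az":-0.9},{"dx":0,"dy":0,"dz":0,"ax":0,"ay":0,"az":-0.9},{"dx":0,"dy":0,"dz":0,"ax":0,"ay":0,"az":-0.9},{"dx":0,"dy":0,"dz":0,"ax":0,"ay":0,"az":-0.9},{"dx":0,"dy":0,"dz":0,"ax":0,"ay":0,"az":-0.9},{"dx":0,"dy":0,"dz":0,"ax":0,"ay":0,"az":-0.9},{"dx":0,"dy":0,"dz":0,"ax":0,"ay":0,"az":-0.9},{"dx":0,"dy":0,"dz":0,"ax":0,"ay":0,"az":-0.9},{"dx":0,"dy":0,"dz":0,"ax":0,"ay":0,"az":-0.9}]'
python3 plan.py .6655 .058 .19 2.72
```

```text
clock: 20.3
eef_pos: [0.4791, -0.3053, 0.051]
tool_rot: [0.73, 0.683, 0.0, -0.0]
ft_force: [-0.0, 0.2, 0.3]
grip_width: 0.0852
clock: 21.0
eef_pos: [0.4795, -0.3055, 0.1985]
tool_rot: [0.73, 0.683, 0.0, 0.001]
ft_force: [-0.2, 0.0, -0.5]
grip_width: 0.0858
clock: 21.95
eef_pos: [0.479, -0.3052, 0.1961]
tool_rot: [0.207, 0.978, -0.0, 0.0]
ft_force: [-0.1, -0.2, -0.6]
grip_width: 0.0854
t 21.95 pos [ 0.479  -0.3052  0.1961] tip tilt [-0. -0. -1.] psi 2.7244 w 0.0854 F [-0.1 -0.2 -0.6]
d world [ 0.1865  0.3632 -0.0061]
rot units [-0.    0.    0.03] shift units AFTER turn [-0.86 16.31  0.25] BEFORE turn [-0.93 16.3   0.25] j [-0.57  0.4   0.09  1.26 -0.   -0.15]
```

View pics/w6.png

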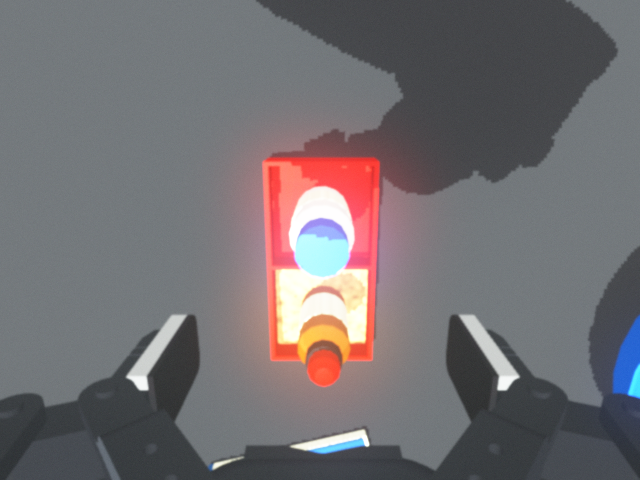

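The red kit stands in the tray, blue cap at (322,245) and bulb at (323,365). Next is the green bottle.

```bash
python3 -m handwheel '[{"dx":0,"dy":0.5,"dz":0,"ax":0,"ay":0,"az":0},{"dx":-0.05,"dy":1,"dz":0,"ax":0,"ay":0,"az":0},{"dx":-0.05,"dy":1,"dz":0,"ax":0,"ay":0,"az":0},{"dx":-0.05,"dy":1,"dz":0,"ax":0,"ay":0,"az":0},{"dx":-0.05,"dy":1,"dz":0,"ax":0,"ay":0,"az":0},{"dx":-0.05,"dy":1,"dz":0,"ax":0,"ay":0,"az":0},{"dx":-0.05,"dy":1,"dz":0,"ax":0,"ay":0,"az":0},{"dx":-0.05,"dy":1,"dz":0,"ax":0,"ay":0,"az":0},{"dx":-0.05,"dy":1,"dz":0,"ax":0,"ay":0,"az":0},{"dx":-0.05,"dy":1,"dz":0,"ax":0,"ay":0,"az":0}]' 1; python3 -m handwheel '[{"dx":-0.05,"dy":1,"dz":0,"ax":0,"ay":0,"az":0},{"dx":-0.05,"dy":1,"dz":0,"ax":0,"ay":0,"az":0},{"dx":-0.05,"dy":1,"dz":0,"ax":0,"ay":0,"az":0},{"dx":-0.1,"dy":1,"dz":0,"ax":0,"ay":0,"az":0},{"dx":-0.1,"dy":1,"dz":0,"ax":0,"ay":0,"az":0},{"dx":-0.1,"dy":1,"dz":0,"ax":0,"ay":0,"az":0},{"dx":0,"dy":0.6,"dz":0.1,"ax":0,"ay":0,"az":0},{"dx":0,"dy":0.2,"dz":0.1,"ax":0,"ay":0,"az":0},{"dx":0,"dy":0,"dz":0,"ax":0,"ay":0,"az":0},{"dx":0,"dy":0,"dz":0,"ax":0,"ay":0,"az":0}]';python3 plan.py .6655 .058 .048 2.72
python3 capw.py green_glass_bottle 330 250 w7.png
```

```text
clock: 22.95
eef_pos: [0.5872, -0.0913, 0.1961]
tool_rot: [0.211, 0.977, 0.0, -0.0]
ft_force: [0.3, -0.4, -0.3]
grip_width: 0.0853
clock: 23.95
eef_pos: [0.6663, 0.0564, 0.1908]
tool_rot: [0.21, 0.978, -0.0, -0.0]
ft_force: [0.5, 0.1, -0.3]
grip_width: 0.0856
t 23.95 pos [0.6663 0.0564 0.1908] tip tilt [-1.1e-03 -5.0e-04 -1.0e+00] psi 2.7176 w 0.0856 F [ 0.5  0.1 -0.3]
d world [-0.0008  0.0016 -0.1428]
rot units [-0.01 -0.01 -0.02] shift units AFTER turn [0.05 0.05 5.71] BEFORE turn [0.05 0.05 5.71] j [ 0.08  0.61  0.42  1.38 -0.    0.51]
blob [323. 235.] [ 290  196   68   78 3963]
green_glass_bottle [0.6574 0.0599]
```

View pics/w7.png

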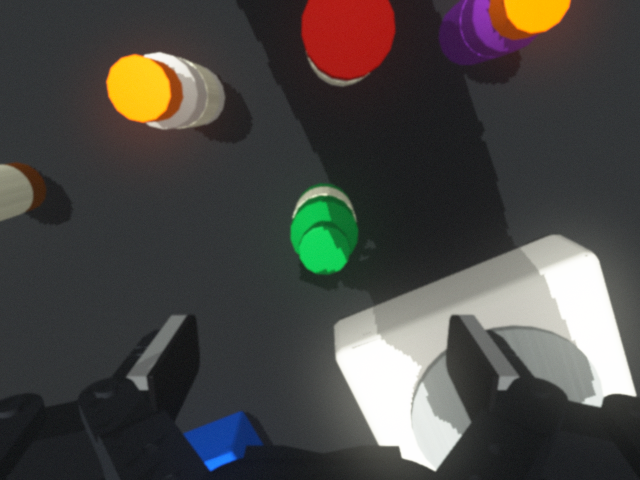

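Stopper centre is at about (323,250). The white scale's corner at (337,350) is close to the right finger, so I'll check the clearance.

```bash
python3 - <<'E'
from ray import *
from workcell import bot
import pickle
c=bot.camera("wrist");print("stop",ray(c,323,250,.098).round(4))
for z in(0,.03,.05,.07):print(z,"wrist upper corner(337,326)",ray(c,337,326,z).round(3),"lower(340,352)?",ray(c,337,350,z).round(3))
t=pickle.load(open("top0.pkl","rb"));s=pickle.load(open("side0.pkl","rb"))
for z in(0,.03,.05,.07):print(z,"top near edge left (208,148)",ray(t,208,148,z).round(3),"right(294,148)",ray(t,294,148,z).round(3),"side front-top corner (180,240)",ray(s,180,240,z).round(3),"bottom (178,257)",ray(s,178,257,z).round(3),"right top (245,192)",ray(s,245,192,z).round(3))
E
```

```text
stop [0.6638 0.0569 0.098 ]
0 wrist upper corner(337,326) [0.758 0.027 0.   ] lower(340,352)? [0.779 0.018 0.   ]
0.03 wrist upper corner(337,326) [0.743 0.033 0.03 ] lower(340,352)? [0.761 0.024 0.03 ]
0.05 wrist upper corner(337,326) [0.733 0.036 0.05 ] lower(340,352)? [0.75  0.029 0.05 ]
0.07 wrist upper corner(337,326) [0.723 0.04  0.07 ] lower(340,352)? [0.738 0.033 0.07 ]
0 top near edge left (208,148) [0.754 0.221 0.   ] right(294,148) [0.754 0.027 0.   ] side front-top corner (180,240) [0.794 0.165 0.   ] bottom (178,257) [0.764 0.195 0.   ] right top (245,192) [ 0.796 -0.01   0.   ]
0.03 top near edge left (208,148) [0.745 0.215 0.03 ] right(294,148) [0.744 0.027 0.03 ] side front-top corner (180,240) [0.77  0.178 0.03 ] bottom (178,257) [0.741 0.207 0.03 ] right top (245,192) [0.772 0.01  0.03 ]
0.05 top near edge left (208,148) [0.738 0.211 0.05 ] right(294,148) [0.738 0.026 0.05 ] side front-top corner (180,240) [0.754 0.187 0.05 ] bottom (178,257) [0.726 0.215 0.05 ] right top (245,192) [0.756 0.022 0.05 ]
0.07 top near edge left (208,148) [0.732 0.207 0.07 ] right(294,148) [0.731 0.026 0.07 ] side front-top corner (180,240) [0.738 0.196 0.07 ] bottom (178,257) [0.71  0.223 0.07 ] right top (245,192) [0.74  0.035 0.07 ]
```

The scale's near edge is at x≈0.75 and the finger reaches 0.70, so it's clear. Green is at (.6642,.0573). Descending.

```bash
python3 -m handwheel '[{"dx":0.08,"dy":0.02,"dz":0.5,"ax":0,"ay":0,"az":0},{"dx":0,"dy":0,"dz":0.9,"ax":0,"ay":0,"az":0},{"dx":0,"dy":0,"dz":0.9,"ax":0,"ay":0,"az":0},{"dx":0,"dy":0,"dz":0.9,"ax":0,"ay":0,"az":0},{"dx":0,"dy":0,"dz":0.9,"ax":0,"ay":0,"az":0},{"dx":0,"dy":0,"dz":0.9,"ax":0,"ay":0,"az":0},{"dx":0,"dy":0,"dz":0.5,"ax":0,"ay":0,"az":0},{"dx":0,"dy":0,"dz":0,"ax":0,"ay":0,"az":0},{"dx":0,"dy":0,"dz":0,"ax":0,"ay":0,"az":0}]' 1; python3 plan.py .6643 .0574 .0485 2.72
```

```text
clock: 24.95
eef_pos: [0.6656, 0.0579, 0.0543]
tool_rot: [0.21, 0.978, 0.0, 0.0]
ft_force: [0.5, 0.7, 0.5]
grip_width: 0.0852
t 24.95 pos [0.6656 0.0579 0.0543] tip tilt [ 8.e-04 -0.e+00 -1.e+00] psi 2.718 w 0.0852 F [0.5 0.7 0.5]
d world [-0.0013 -0.0005 -0.0058]
rot units [ 0.    0.   -0.01] shift units AFTER turn [ 0.04 -0.04  0.23] BEFORE turn [ 0.04 -0.04  0.23] j [ 0.09  0.7   0.21  1.08 -0.    0.51]
```

```bash
python3 -m handwheel '[{"dx":0.04,"dy":-0.04,"dz":0.2,"ax":0,"ay":0,"az":0},{"dx":0,"dy":0,"dz":0,"ax":0,"ay":0,"az":0},{"dx":0,"dy":0,"dz":0,"ax":0,"ay":0,"az":0}]'; python3 -m handwheel '[{"dx":0,"dy":0,"dz":0,"ax":0,"ay":0,"az":0},{"dx":0,"dy":0,"dz":0,"ax":0,"ay":0,"az":0},{"dx":0,"dy":0,"dz":0,"ax":0,"ay":0,"az":0},{"dx":0,"dy":0,"dz":0,"ax":0,"ay":0,"az":0},{"dx":0,"dy":0,"dz":0,"ax":0,"ay":0,"az":0},{"dx":0,"dy":0,"dz":0,"ax":0,"ay":0,"az":0},{"dx":0,"dy":0,"dz":0,"ax":0,"ay":0,"az":0},{"dx":0,"dy":0,"dz":0,"ax":0,"ay":0,"az":0}]' -1; python3 plan.py .6643 .0574 .0485 2.72
python3 -m handwheel '[{"dx":0,"dy":0,"dz":-0.3,"ax":0,"ay":0,"az":0},{"dx":0,"dy":0,"dz":-0.7,"ax":0,"ay":0,"az":0},{"dx":0,"dy":0,"dz":-0.9,"ax":0,"ay":0,"az":0},{"dx":0,"dy":0,"dz":-0.9,"ax":0,"ay":0,"az":0},{"dx":0,"dy":0,"dz":-0.9,"ax":0,"ay":0,"az":0},{"dx":0,"dy":0,"dz":-0.9,"ax":0,"ay":0,"az":0},{"dx":0,"dy":0,"dz":-0.8,"ax":0,"ay":0,"az":0},{"dx":0,"dy":0,"dz":-0.6,"ax":0,"ay":0,"az":0},{"dx":0,"dy":0,"dz":0,"ax":0,"ay":0,"az":0}]'; python3 plan.py .512 .3000 .19 2.72
```

```text
clock: 25.25
eef_pos: [0.6642, 0.0579, 0.0493]
tool_rot: [0.21, 0.978, 0.0, 0.0]
ft_force: [-0.5, -0.8, -0.4]
grip_width: 0.0853
clock: 26.05
eef_pos: [0.6643, 0.058, 0.049]
tool_rot: [0.21, 0.978, 0.0, 0.0]
ft_force: [0.2, 0.4, 2.3]
grip_width: 0.0408
t 26.05 pos [0.6643 0.058  0.049 ] tip tilt [ 9.e-04  2.e-04 -1.e+00] psi 2.7189 w 0.0408 F [0.2 0.4 2.3]
d world [ 0.     -0.0006 -0.0005]
rot units [ 0.    0.01 -0.01] shift units AFTER turn [-0.01 -0.02  0.02] BEFORE turn [-0.01 -0.02  0.02] j [0.09 0.7  0.2  1.07 0.   0.51]
clock: 26.95
eef_pos: [0.6648, 0.0578, 0.201]
tool_rot: [0.21, 0.978, 0.0, 0.002]
ft_force: [0.3, -0.8, -1.8]
grip_width: 0.0405
t 26.95 pos [0.6648 0.0578 0.201 ] tip tilt [ 3.8e-03  2.0e-04 -1.0e+00] psi 2.7186 w 0.0405 F [ 0.3 -0.8 -1.8]
d world [-0.1528  0.2422 -0.011 ]
rot units [ 0.01  0.02 -0.01] shift units AFTER turn [9.54 6.34 0.44] BEFORE turn [9.55 6.32 0.42] j [ 0.09  0.6   0.43  1.39 -0.    0.51]
```

```bash
python3 -m handwheel '[{"dx":0.4,"dy":0.3,"dz":0,"ax":0,"ay":0,"az":0},{"dx":0.8,"dy":0.5,"dz":0,"ax":0,"ay":0,"az":0},{"dx":1,"dy":0.7,"dz":0,"ax":0,"ay":0,"az":0},{"dx":1,"dy":0.7,"dz":0,"ax":0,"ay":0,"az":0},{"dx":1,"dy":0.7,"dz":0,"ax":0,"ay":0,"az":0},{"dx":1,"dy":0.7,"dz":0,"ax":0,"ay":0,"az":0},{"dx":1,"dy":0.7,"dz":0,"ax":0,"ay":0,"az":0},{"dx":1,"dy":0.7,"dz":0,"ax":0,"ay":0,"az":0},{"dx":1,"dy":0.6,"dz":0,"ax":0,"ay":0,"az":0},{"dx":0.9,"dy":0.5,"dz":0,"ax":0,"ay":0,"az":0},{"dx":0.4,"dy":0.2,"dz":0,"ax":0,"ay":0,"az":0}]'; python3 -m handwheel '[{"dx":0,"dy":0,"dz":0,"ax":0,"ay":0,"az":0},{"dx":0,"dy":0,"dz":0,"ax":0,"ay":0,"az":0},{"dx":0,"dy":0,"dz":0,"ax":0,"ay":0,"az":0}]';python3 plan.py .512 .3000 .055 2.72
python3 - <<'E'
from workcell import bot
import cv2
c=bot.camera("wrist");cv2.imwrite("pics/w8.png",c["img"][:,:,::-1])
E
```

```text
clock: 28.05
eef_pos: [0.5089, 0.3007, 0.1967]
tool_rot: [0.208, 0.978, -0.001, -0.002]
ft_force: [0.2, -0.1, -3.0]
grip_width: 0.0407
clock: 28.35
eef_pos: [0.5125, 0.2979, 0.1982]
tool_rot: [0.211, 0.978, -0.0, -0.0]
ft_force: [-0.4, -0.2, -2.6]
grip_width: 0.0405
t 28.35 pos [0.5125 0.2979 0.1982] tip tilt [-2.e-04 -6.e-04 -1.e+00] psi 2.7173 w 0.0405 F [-0.4 -0.2 -2.6]
d world [-0.0005  0.0021 -0.1432]
rot units [-0.    0.   -0.02] shift units AFTER turn [0.05 0.07 5.73] BEFORE turn [0.05 0.07 5.73] j [ 0.53  0.45  0.17  1.29 -0.    0.95]
```

View pics/w8.png

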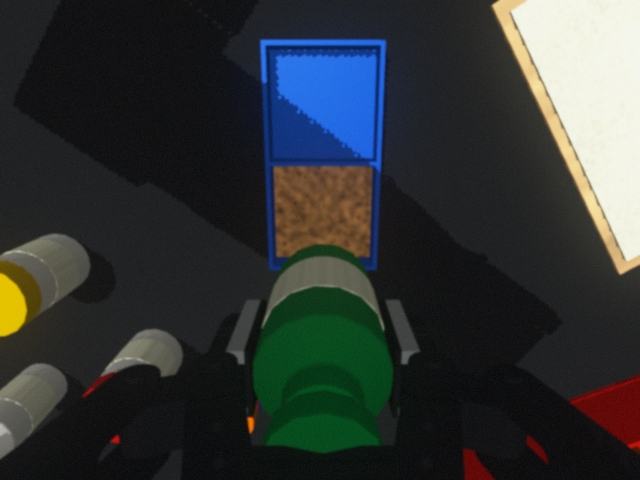

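```bash
python3 - <<'E'
from ray import *
from workcell import bot
c=bot.camera("wrist")
P=np.array([ray(c,u,v,.025) for u,v in((261,41),(386,41),(377,269),(270,269))]);m=P.mean(0);e=(P[2]+P[3])/2-m;print("centre",m.round(4),"cork ",(m+.484*e).round(4),"bare",(m-.484*e).round(4))
E
python3 -m handwheel '[{"dx":0.05,"dy":0.07,"dz":0.4,"ax":0,"ay":0,"az":0},{"dx":0,"dy":0,"dz":0.8,"ax":0,"ay":0,"az":0},{"dx":0,"dy":0,"dz":0.9,"ax":0,"ay":0,"az":0},{"dx":0,"dy":0,"dz":0.9,"ax":0,"ay":0,"az":0},{"dx":0,"dy":0,"dz":0.5,"ax":0,"ay":0,"az":0},{"dx":0,"dy":0,"dz":0,"ax":0,"ay":0,"az":0},{"dx":0,"dy":0,"dz":0,"ax":0,"ay":0,"az":0}]';python3 plan.py .512 .3000 .055 2.72
```

```text
centre [0.4772 0.3139 0.025 ] cork  [0.5115 0.2984 0.025 ] bare [0.443  0.3294 0.025 ]
clock: 29.15
eef_pos: [0.5118, 0.301, 0.1112]
tool_rot: [0.21, 0.978, 0.0, 0.0]
ft_force: [0.2, 0.1, -1.7]
grip_width: 0.0407
t 29.15 pos [0.5118 0.301  0.1112] tip tilt [ 1.e-04  1.e-04 -1.e+00] psi 2.7185 w 0.0407 F [ 0.2  0.1 -1.7]
d world [ 0.0002 -0.001  -0.0562]
rot units [ 0.    0.   -0.01] shift units AFTER turn [-0.02 -0.03  2.25] BEFORE turn [-0.02 -0.04  2.25] j [0.53 0.51 0.04 1.09 0.   0.95]
```

```bash
python3 -m handwheel '[{"dx":-0.02,"dy":-0.06,"dz":0.5,"ax":0,"ay":0,"az":0},{"dx":0,"dy":0,"dz":0.7,"ax":0,"ay":0,"az":0},{"dx":0,"dy":0,"dz":0.6,"ax":0,"ay":0,"az":0},{"dx":0,"dy":0,"dz":0.3,"ax":0,"ay":0,"az":0},{"dx":0,"dy":0,"dz":0,"ax":0,"ay":0,"az":0},{"dx":0,"dy":0,"dz":0,"ax":0,"ay":0,"az":0}]';python3 plan.py .512 .2995 .055 2.72
```

```text
clock: 29.75
eef_pos: [0.5118, 0.2997, 0.0591]
tool_rot: [0.21, 0.978, 0.0, 0.0]
ft_force: [-0.8, -0.2, -1.9]
grip_width: 0.0407
t 29.75 pos [0.5118 0.2997 0.0591] tip tilt [ 1.e-03  6.e-04 -1.e+00] psi 2.7188 w 0.0407 F [-0.8 -0.2 -1.9]
d world [ 0.0002 -0.0002 -0.0041]
rot units [ 0.01  0.   -0.01] shift units AFTER turn [-0.01 -0.01  0.17] BEFORE turn [-0.01 -0.01  0.17] j [ 0.53  0.56 -0.03  0.98  0.    0.95]
```

```bash
python3 -m handwheel '[{"dx":0,"dy":0,"dz":0.12,"ax":0,"ay":0,"az":0},{"dx":0,"dy":0,"dz":0,"ax":0,"ay":0,"az":0},{"dx":0,"dy":0,"dz":0,"ax":0,"ay":0,"az":0}]';python3 -m handwheel '[{"dx":0,"dy":0,"dz":0.04,"ax":0,"ay":0,"az":0},{"dx":0,"dy":0,"dz":0,"ax":0,"ay":0,"az":0},{"dx":0,"dy":0,"dz":0,"ax":0,"ay":0,"az":0}]';python3 plan.py .512 .2995 .055 2.72
```

```text
clock: 30.05
eef_pos: [0.5116, 0.2996, 0.056]
tool_rot: [0.21, 0.978, 0.0, 0.0]
ft_force: [0.1, -0.2, -2.0]
grip_width: 0.0408
clock: 30.35
eef_pos: [0.5117, 0.2997, 0.055]
tool_rot: [0.21, 0.978, 0.0, 0.0]
ft_force: [-1.3, -0.3, 1.0]
grip_width: 0.0407
t 30.35 pos [0.5117 0.2997 0.055 ] tip tilt [ 8.e-04  5.e-04 -1.e+00] psi 2.7188 w 0.0407 F [-1.3 -0.3  1. ]
d world [ 0.0003 -0.0002  0.    ]
rot units [ 0.01  0.   -0.01] shift units AFTER turn [-0.02 -0.   -0.  ] BEFORE turn [-0.02 -0.   -0.  ] j [ 0.53  0.57 -0.03  0.97  0.    0.95]
```

Contact. Releasing and rising, then to the yellow jar.

```bash
python3 -m handwheel '[{"dx":0,"dy":0,"dz":0,"ax":0,"ay":0,"az":0},{"dx":0,"dy":0,"dz":0,"ax":0,"ay":0,"az":0},{"dx":0,"dy":0,"dz":0,"ax":0,"ay":0,"az":0},{"dx":0,"dy":0,"dz":0,"ax":0,"ay":0,"az":0},{"dx":0,"dy":0,"dz":0,"ax":0,"ay":0,"az":0},{"dx":0,"dy":0,"dz":0,"ax":0,"ay":0,"az":0},{"dx":0,"dy":0,"dz":0,"ax":0,"ay":0,"az":0}]' 1;python3 -m handwheel '[{"dx":0,"dy":0,"dz":-0.3,"ax":0,"ay":0,"az":0},{"dx":0,"dy":0,"dz":-0.7,"ax":0,"ay":0,"az":0},{"dx":0,"dy":0,"dz":-1,"ax":0,"ay":0,"az":0},{"dx":0,"dy":0,"dz":-1,"ax":0,"ay":0,"az":0},{"dx":0,"dy":0,"dz":-1,"ax":0,"ay":0,"az":0},{"dx":0,"dy":0,"dz":-1,"ax":0,"ay":0,"az":0},{"dx":0,"dy":0,"dz":-0.7,"ax":0,"ay":0,"az":0},{"dx":0,"dy":0,"dz":0,"ax":0,"ay":0,"az":0}]';python3 plan.py .463 .0893 .19 2.72
python3 - <<'E'
from workcell import bot
import cv2
c=bot.camera("wrist");cv2.imwrite("pics/w9.png",c["img"][:,:,::-1])
E
```

```text
clock: 31.05
eef_pos: [0.5114, 0.2995, 0.0546]
tool_rot: [0.21, 0.978, 0.0, -0.0]
ft_force: [-1.2, 0.1, 0.1]
grip_width: 0.0853
clock: 31.85
eef_pos: [0.513, 0.3005, 0.201]
tool_rot: [0.21, 0.978, 0.002, 0.003]
ft_force: [0.2, -0.3, -0.1]
grip_width: 0.0857
t 31.85 pos [0.513  0.3005 0.201 ] tip tilt [ 0.0061  0.0036 -1.    ] psi 2.7188 w 0.0857 F [ 0.2 -0.3 -0.1]
d world [-0.05   -0.2112 -0.011 ]
rot units [ 0.04  0.03 -0.01] shift units AFTER turn [-1.63 -8.53  0.44] BEFORE turn [-1.64 -8.53  0.4 ] j [0.53 0.45 0.17 1.29 0.   0.95]
```

View pics/w9.png

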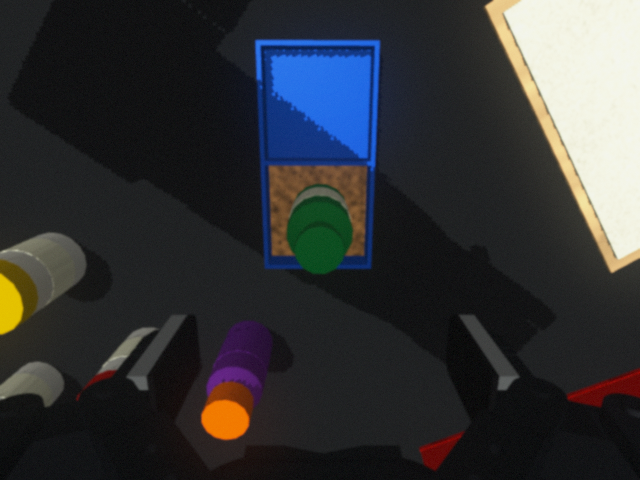

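Green stands on the blue tray's cork (stopper at 320,248). On to the yellow jar: dx −1.63, dy −8.53.

```bash
python3 -m handwheel '[{"dx":-0.1,"dy":-0.5,"dz":0,"ax":0,"ay":0,"az":0},{"dx":-0.2,"dy":-1,"dz":0,"ax":0,"ay":0,"az":0},{"dx":-0.2,"dy":-1,"dz":0,"ax":0,"ay":0,"az":0},{"dx":-0.2,"dy":-1,"dz":0,"ax":0,"ay":0,"az":0},{"dx":-0.2,"dy":-1,"dz":0,"ax":0,"ay":0,"az":0},{"dx":-0.2,"dy":-1,"dz":0,"ax":0,"ay":0,"az":0},{"dx":-0.2,"dy":-1,"dz":0,"ax":0,"ay":0,"az":0},{"dx":-0.2,"dy":-1,"dz":0,"ax":0,"ay":0,"az":0},{"dx":-0.1,"dy":-0.7,"dz":0.2,"ax":0,"ay":0,"az":0},{"dx":0,"dy":-0.3,"dz":0.2,"ax":0,"ay":0,"az":0},{"dx":0,"dy":0,"dz":0,"ax":0,"ay":0,"az":0},{"dx":0,"dy":0,"dz":0,"ax":0,"ay":0,"az":0}]' 1;python3 plan.py .463 .0893 .048 2.72
python3 capw.py yellow_lid_jar 330 250 w10.png
```

```text
clock: 33.1
eef_pos: [0.4603, 0.0894, 0.1865]
tool_rot: [0.21, 0.978, -0.0, -0.001]
ft_force: [0.7, 0.6, 0.1]
grip_width: 0.0854
t 33.1 pos [0.4603 0.0894 0.1865] tip tilt [-1.2e-03  1.0e-04 -1.0e+00] psi 2.7188 w 0.0854 F [0.7 0.6 0.1]
d world [ 2.700e-03 -1.000e-04 -1.385e-01]
rot units [-0.   -0.01 -0.01] shift units AFTER turn [-0.1   0.04  5.54] BEFORE turn [-0.11  0.04  5.54] j [ 0.19  0.22 -0.19  1.16  0.    0.61]
blob [324. 248.] [ 281  206   85   85 5555]
yellow_lid_jar [0.4636 0.0879]
```

View pics/w10.png

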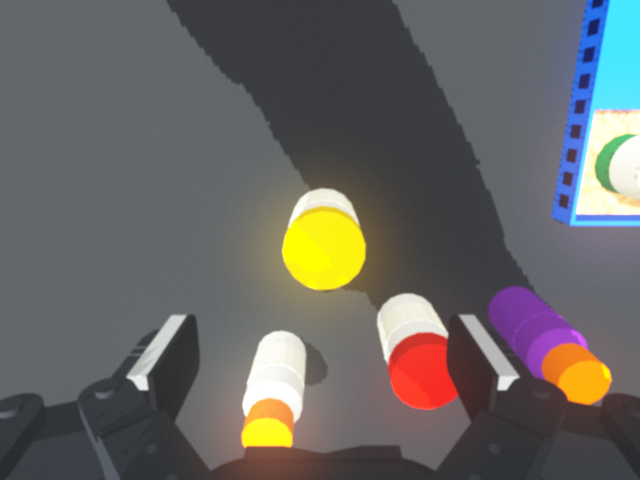

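Yellow lid centre is at (324,248), which gives (.4634,.0885). Red jar at (425,350) stays clear of the right finger. Descending.

```bash
python3 -m handwheel '[{"dx":-0.13,"dy":0.02,"dz":0.5,"ax":0,"ay":0,"az":0},{"dx":0,"dy":0,"dz":0.9,"ax":0,"ay":0,"az":0},{"dx":0,"dy":0,"dz":0.9,"ax":0,"ay":0,"az":0},{"dx":0,"dy":0,"dz":0.9,"ax":0,"ay":0,"az":0},{"dx":0,"dy":0,"dz":0.5,"ax":0,"ay":0,"az":0},{"dx":0,"dy":0,"dz":0,"ax":0,"ay":0,"az":0},{"dx":0,"dy":0,"dz":0,"ax":0,"ay":0,"az":0}]' 1; python3 plan.py .4634 .0885 .047 2.72
```

```text
clock: 33.85
eef_pos: [0.4639, 0.0888, 0.0941]
tool_rot: [0.209, 0.978, -0.0, -0.0]
ft_force: [-0.8, 0.6, 0.2]
grip_width: 0.0856
t 33.85 pos [0.4639 0.0888 0.0941] tip tilt [-7.e-04 -1.e-04 -1.e+00] psi 2.7196 w 0.0856 F [-0.8  0.6  0.2]
d world [-0.0005 -0.0003 -0.0471]
rot units [-0. -0. -0.] shift units AFTER turn [ 0.01 -0.02  1.89] BEFORE turn [ 0.01 -0.02  1.89] j [ 0.19  0.32 -0.33  0.93  0.    0.61]
```

```bash
python3 -m handwheel '[{"dx":0,"dy":-0.02,"dz":0.6,"ax":0,"ay":0,"az":0},{"dx":0,"dy":0,"dz":0.7,"ax":0,"ay":0,"az":0},{"dx":0,"dy":0,"dz":0.5,"ax":0,"ay":0,"az":0},{"dx":0,"dy":0,"dz":0,"ax":0,"ay":0,"az":0},{"dx":0,"dy":0,"dz":0,"ax":0,"ay":0,"az":0}]' 1; python3 plan.py .4634 .0885 .047 2.72
python3 -m handwheel '[{"dx":0,"dy":0,"dz":0,"ax":0,"ay":0,"az":0},{"dx":0,"dy":0,"dz":0,"ax":0,"ay":0,"az":0},{"dx":0,"dy":0,"dz":0,"ax":0,"ay":0,"az":0},{"dx":0,"dy":0,"dz":0,"ax":0,"ay":0,"az":0},{"dx":0,"dy":0,"dz":0,"ax":0,"ay":0,"az":0},{"dx":0,"dy":0,"dz":0,"ax":0,"ay":0,"az":0},{"dx":0,"dy":0,"dz":0,"ax":0,"ay":0,"az":0},{"dx":0,"dy":0,"dz":0,"ax":0,"ay":0,"az":0}]' -1; python3 plan.py .4634 .0885 .047 2.72
```

```text
clock: 34.35
eef_pos: [0.4644, 0.0882, 0.0503]
tool_rot: [0.21, 0.978, 0.0, 0.001]
ft_force: [0.4, 0.7, 0.1]
grip_width: 0.0854
t 34.35 pos [0.4644 0.0882 0.0503] tip tilt [ 1.3e-03  3.0e-04 -1.0e+00] psi 2.719 w 0.0854 F [0.4 0.7 0.1]
d world [-0.001   0.0003 -0.0033]
rot units [ 0.01  0.01 -0.01] shift units AFTER turn [ 0.04 -0.01  0.13] BEFORE turn [ 0.04 -0.01  0.13] j [ 0.19  0.38 -0.38  0.81  0.    0.61]
clock: 35.15
eef_pos: [0.4643, 0.0882, 0.0505]
tool_rot: [0.21, 0.978, 0.0, 0.001]
ft_force: [-0.8, 0.2, 5.5]
grip_width: 0.0465
t 35.15 pos [0.4643 0.0882 0.0505] tip tilt [ 1.8e-03  5.0e-04 -1.0e+00] psi 2.7189 w 0.0465 F [-0.8  0.2  5.5]
d world [-0.0009  0.0003 -0.0035]
rot units [ 0.01  0.01 -0.01] shift units AFTER turn [ 0.04 -0.    0.14] BEFORE turn [ 0.04 -0.    0.14] j [ 0.19  0.38 -0.38  0.81  0.    0.61]
```

```bash
python3 -m handwheel '[{"dx":0,"dy":0,"dz":-0.3,"ax":0,"ay":0,"az":0},{"dx":0,"dy":0,"dz":-0.7,"ax":0,"ay":0,"az":0},{"dx":0,"dy":0,"dz":-0.9,"ax":0,"ay":0,"az":0},{"dx":0,"dy":0,"dz":-0.9,"ax":0,"ay":0,"az":0},{"dx":0,"dy":0,"dz":-0.9,"ax":0,"ay":0,"az":0},{"dx":0,"dy":0,"dz":-0.9,"ax":0,"ay":0,"az":0},{"dx":0,"dy":0,"dz":-0.8,"ax":0,"ay":0,"az":0},{"dx":0,"dy":0,"dz":-0.5,"ax":0,"ay":0,"az":0},{"dx":0,"dy":0,"dz":0,"ax":0,"ay":0,"az":0}]'; python3 plan.py .4427 .3305 .19 2.72
```

```text
clock: 36.05
eef_pos: [0.4646, 0.0881, 0.199]
tool_rot: [0.21, 0.978, 0.001, 0.002]
ft_force: [0.8, -0.8, -0.8]
grip_width: 0.0466
t 36.05 pos [0.4646 0.0881 0.199 ] tip tilt [ 3.7e-03  6.0e-04 -1.0e+00] psi 2.7188 w 0.0466 F [ 0.8 -0.8 -0.8]
d world [-0.0219  0.2424 -0.009 ]
rot units [ 0.01  0.02 -0.01] shift units AFTER turn [4.77 8.49 0.36] BEFORE turn [4.78 8.48 0.36] j [ 0.19  0.21 -0.17  1.19 -0.    0.61]
```

```bash
python3 -m handwheel '[{"dx":0.2,"dy":0.4,"dz":0,"ax":0,"ay":0,"az":0},{"dx":0.45,"dy":0.8,"dz":0,"ax":0,"ay":0,"az":0},{"dx":0.55,"dy":1,"dz":0,"ax":0,"ay":0,"az":0},{"dx":0.55,"dy":1,"dz":0,"ax":0,"ay":0,"az":0},{"dx":0.55,"dy":1,"dz":0,"ax":0,"ay":0,"az":0},{"dx":0.55,"dy":1,"dz":0,"ax":0,"ay":0,"az":0},{"dx":0.55,"dy":1,"dz":0,"ax":0,"ay":0,"az":0},{"dx":0.55,"dy":1,"dz":0,"ax":0,"ay":0,"az":0},{"dx":0.5,"dy":0.8,"dz":0,"ax":0,"ay":0,"az":0},{"dx":0.3,"dy":0.5,"dz":0,"ax":0,"ay":0,"az":0},{"dx":0,"dy":0,"dz":0,"ax":0,"ay":0,"az":0},{"dx":0,"dy":0,"dz":0,"ax":0,"ay":0,"az":0}]'; python3 plan.py .4427 .3305 .0535 2.72
python3 - <<'E'
from workcell import bot
import cv2
c=bot.camera("wrist");cv2.imwrite("pics/w11.png",c["img"][:,:,::-1])
E
```

```text
clock: 37.25
eef_pos: [0.4419, 0.3301, 0.1962]
tool_rot: [0.21, 0.978, -0.001, -0.001]
ft_force: [0.6, -0.4, -1.7]
grip_width: 0.0464
t 37.25 pos [0.4419 0.3301 0.1962] tip tilt [-0.0014 -0.0017 -1.    ] psi 2.7192 w 0.0464 F [ 0.6 -0.4 -1.7]
d world [ 0.0008  0.0004 -0.1427]
rot units [-0.01 -0.   -0.01] shift units AFTER turn [-0.02  0.03  5.71] BEFORE turn [-0.02  0.04  5.71] j [ 0.64  0.37  0.04  1.25 -0.    1.06]
```

View pics/w11.png

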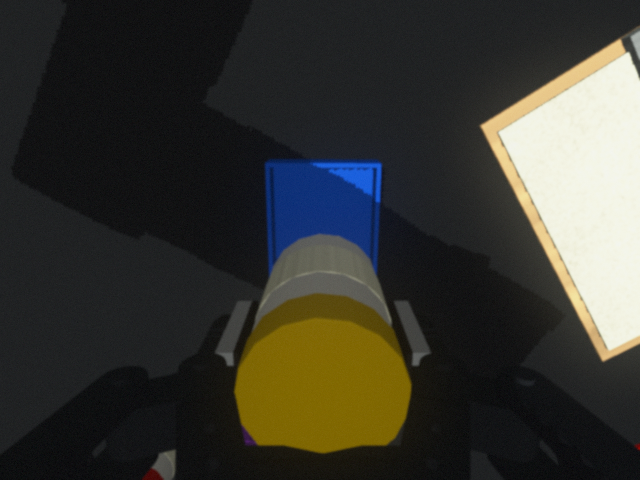

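The jar is held upright over the bare compartment, whose far wall spans (265–382,163). Its columns match the tray's. Lowering.

```bash
python3 -m handwheel '[{"dx":-0.02,"dy":0.03,"dz":0.4,"ax":0,"ay":0,"az":0},{"dx":0,"dy":0,"dz":0.8,"ax":0,"ay":0,"az":0},{"dx":0,"dy":0,"dz":0.9,"ax":0,"ay":0,"az":0},{"dx":0,"dy":0,"dz":0.9,"ax":0,"ay":0,"az":0},{"dx":0,"dy":0,"dz":0.9,"ax":0,"ay":0,"az":0},{"dx":0,"dy":0,"dz":0.7,"ax":0,"ay":0,"az":0},{"dx":0,"dy":0,"dz":0.3,"ax":0,"ay":0,"az":0},{"dx":0,"dy":0,"dz":0,"ax":0,"ay":0,"az":0},{"dx":0,"dy":0,"dz":0,"ax":0,"ay":0,"az":0}]';python3 plan.py .4427 .3305 .0535 2.72
```

```text
clock: 38.2
eef_pos: [0.4438, 0.3308, 0.0751]
tool_rot: [0.21, 0.978, 0.0, 0.0]
ft_force: [0.1, 0.2, -0.5]
grip_width: 0.0462
t 38.2 pos [0.4438 0.3308 0.0751] tip tilt [ 7.e-04  5.e-04 -1.e+00] psi 2.718 w 0.0462 F [ 0.1  0.2 -0.5]
d world [-0.0011 -0.0003 -0.0216]
rot units [ 0.01  0.   -0.01] shift units AFTER turn [ 0.04 -0.03  0.86] BEFORE turn [ 0.04 -0.03  0.86] j [ 0.64  0.48 -0.13  0.96  0.    1.06]
```

```bash
python3 -m handwheel '[{"dx":0.04,"dy":-0.03,"dz":0.4,"ax":0,"ay":0,"az":0},{"dx":0,"dy":0,"dz":0.25,"ax":0,"ay":0,"az":0},{"dx":0,"dy":0,"dz":0.1,"ax":0,"ay":0,"az":0},{"dx":0,"dy":0,"dz":0,"ax":0,"ay":0,"az":0},{"dx":0,"dy":0,"dz":0,"ax":0,"ay":0,"az":0}]';python3 plan.py .4427 .3305 .0535 2.72
```

```text
clock: 38.7
eef_pos: [0.4421, 0.3308, 0.0558]
tool_rot: [0.21, 0.978, 0.0, 0.0]
ft_force: [-0.3, 0.3, -1.1]
grip_width: 0.0462
t 38.7 pos [0.4421 0.3308 0.0558] tip tilt [ 0.  0. -1.] psi 2.7189 w 0.0462 F [-0.3  0.3 -1.1]
d world [ 0.0006 -0.0003 -0.0023]
rot units [ 0.    0.   -0.01] shift units AFTER turn [-0.03  0.    0.09] BEFORE turn [-0.03  0.    0.09] j [ 0.64  0.5  -0.15  0.92  0.    1.07]
```

```bash
python3 -m handwheel '[{"dx":0,"dy":0,"dz":0.07,"ax":0,"ay":0,"az":0},{"dx":0,"dy":0,"dz":0,"ax":0,"ay":0,"az":0},{"dx":0,"dy":0,"dz":0,"ax":0,"ay":0,"az":0}]';python3 -m handwheel '[{"dx":0,"dy":0,"dz":0.04,"ax":0,"ay":0,"az":0},{"dx":0,"dy":0,"dz":0,"ax":0,"ay":0,"az":0},{"dx":0,"dy":0,"dz":0,"ax":0,"ay":0,"az":0}]';python3 plan.py .4427 .3305 .0535 2.72
```

```text
clock: 39.0
eef_pos: [0.4421, 0.3307, 0.0541]
tool_rot: [0.21, 0.978, 0.0, 0.0]
ft_force: [-0.2, -0.7, -1.0]
grip_width: 0.0464
clock: 39.3
eef_pos: [0.4423, 0.3308, 0.0535]
tool_rot: [0.21, 0.978, 0.0, 0.0]
ft_force: [-1.0, -0.0, 4.0]
grip_width: 0.0464
t 39.3 pos [0.4423 0.3308 0.0535] tip tilt [ 6.e-04  4.e-04 -1.e+00] psi 2.7188 w 0.0464 F [-1. -0.  4.]
d world [ 0.0004 -0.0003 -0.    ]
rot units [ 0.    0.   -0.01] shift units AFTER turn [-0.02 -0.01  0.  ] BEFORE turn [-0.02 -0.01  0.  ] j [ 0.64  0.5  -0.16  0.91 -0.    1.07]
```

Contact. Releasing, then rising clear and backing off for a final check.

```bash
python3 -m handwheel '[{"dx":0,"dy":0,"dz":0,"ax":0,"ay":0,"az":0},{"dx":0,"dy":0,"dz":0,"ax":0,"ay":0,"az":0},{"dx":0,"dy":0,"dz":0,"ax":0,"ay":0,"az":0},{"dx":0,"dy":0,"dz":0,"ax":0,"ay":0,"az":0},{"dx":0,"dy":0,"dz":0,"ax":0,"ay":0,"az":0},{"dx":0,"dy":0,"dz":0,"ax":0,"ay":0,"az":0},{"dx":0,"dy":0,"dz":0,"ax":0,"ay":0,"az":0}]' 1;python3 -m handwheel '[{"dx":0,"dy":0,"dz":-0.3,"ax":0,"ay":0,"az":0},{"dx":0,"dy":0,"dz":-0.7,"ax":0,"ay":0,"az":0},{"dx":0,"dy":0,"dz":-1,"ax":0,"ay":0,"az":0},{"dx":0,"dy":0,"dz":-1,"ax":0,"ay":0,"az":0},{"dx":0,"dy":0,"dz":-1,"ax":0,"ay":0,"az":0},{"dx":0,"dy":0,"dz":-1,"ax":0,"ay":0,"az":0},{"dx":0,"dy":0,"dz":-1,"ax":0,"ay":0,"az":0},{"dx":0,"dy":0,"dz":-0.6,"ax":0,"ay":0,"az":0},{"dx":0,"dy":0,"dz":0,"ax":0,"ay":0,"az":0}]'
python3 - <<'E'
from workcell import bot
import cv2
c=bot.camera("wrist");cv2.imwrite("pics/w12.png",c["img"][:,:,::-1])
E
python3 -m handwheel '[{"dx":0,"dy":-1,"dz":0,"ax":0,"ay":0,"az":0},{"dx":0,"dy":-1,"dz":0,"ax":0,"ay":0,"az":0},{"dx":0,"dy":-1,"dz":0,"ax":0,"ay":0,"az":0},{"dx":0,"dy":-1,"dz":0,"ax":0,"ay":0,"az":0},{"dx":0,"dy":-1,"dz":0,"ax":0,"ay":0,"az":0},{"dx":0,"dy":-1,"dz":0,"ax":0,"ay":0,"az":0},{"dx":0,"dy":-1,"dz":0,"ax":0,"ay":0,"az":0},{"dx":0,"dy":-0.5,"dz":0,"ax":0,"ay":0,"az":0},{"dx":0,"dy":0,"dz":0,"ax":0,"ay":0,"az":0},{"dx":0,"dy":0,"dz":0,"ax":0,"ay":0,"az":0}]'
python3 - <<'E'
from workcell import bot
import cv2
for n in("side","top"):
    c=bot.camera(n);cv2.imwrite(f"pics/{n}9.png",c["img"][:,:,::-1])
E
```

```text
clock: 40.0
eef_pos: [0.442, 0.3307, 0.053]
tool_rot: [0.21, 0.978, -0.0, -0.0]
ft_force: [-0.2, 0.2, 0.2]
grip_width: 0.0853
clock: 40.9
eef_pos: [0.4433, 0.3316, 0.2214]
tool_rot: [0.21, 0.978, 0.002, 0.002]
ft_force: [-0.4, -0.0, 0.1]
grip_width: 0.0854
clock: 41.95
eef_pos: [0.3655, 0.1601, 0.2179]
tool_rot: [0.21, 0.978, 0.0, 0.0]
ft_force: [0.1, -0.4, 0.4]
grip_width: 0.0856
```

View pics/w12.png

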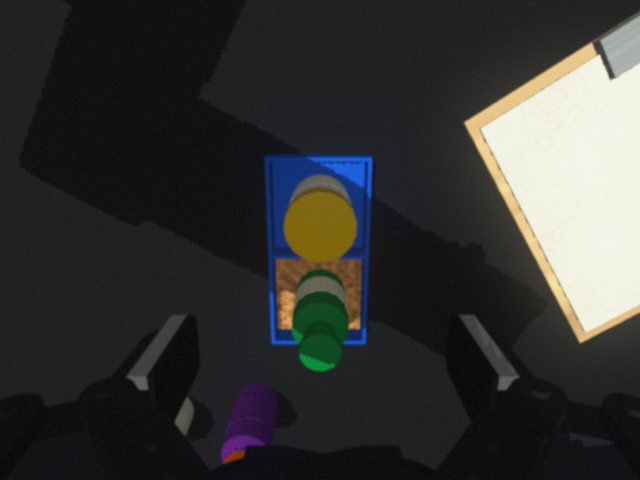

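View pics/side9.png

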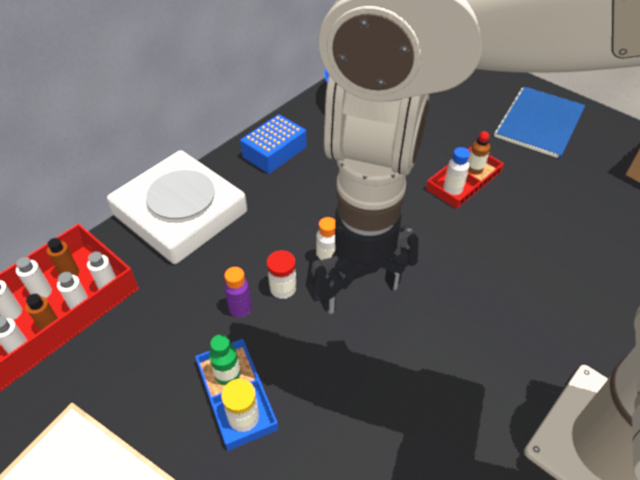

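View pics/top9.png

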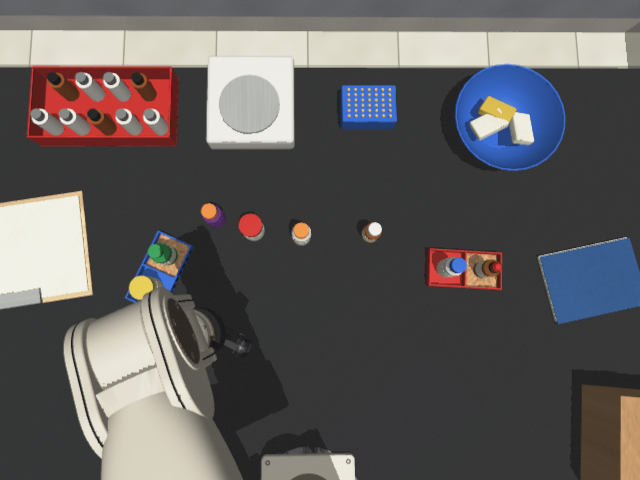

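Both kits are in place and upright. The top view shows bulb (495,268), blue cap (458,266), green (158,251) and yellow (141,288). The unwanted three are unchanged at (251,226), (301,232) and (374,230), and both trays are unmoved. The gripper is clear of everything, so I'm handing in.

```bash
python3 - <<'E'
from workcell import bot
print(bot.job_done())
E
```

```text
the job is handed in; nothing more can be done
None
```

I made up both kits and handed the job in at about 42 s of the 112 s allowed. No verdict was reported.

- **Red tray:** the amber dropper with the red bulb stands on the cork, and the blue-cap bottle stands in the bare compartment.
- **Blue tray:** the green glass bottle stands on the cork, and the yellow-lid jar stands in the bare compartment.

I lowered each one until it touched the floor, with 1–5 N felt at the wrist, then released it. The last wrist, side and top pictures show all four upright in their compartments. In the top view both trays sit where they were, and so do the red-lid jar, the amber screw bottle, the orange-cap bottle and the purple look-alike. The gripper ended open and clear at z ≈ 0.22 m.

**Failed or disagreeing checks:**
- The last check was by eye; I did not measure the final positions or leans as numbers.
- The first cap-colour fits for the green bottle (top, side and wrist) and the wrist fit for the blue cap were off. I replaced them with silhouette fits and camera rays.
- The tracer confused the orange and purple bottles in the side view, but neither was a target.
- The top, side and wrist estimates otherwise agreed to about 3 mm.

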